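# Load the UV steriliser and set its dose dial without backlash

### The job

Swing the steriliser's clear hood right open to its stop, stand every amber jar from the cork mat upright in its matching row (tall jars in the blue tray, short jars in the yellow tray), and then shut the hood fully. Once it is shut, set the dose dial: its knob has play, so wind the pointer anticlockwise to well below the red mark, a good 20 degrees, then bring it up clockwise and stop on the mark, so that the play stays taken up in the clockwise direction. Do not disturb the other things on the bench.

Things in the scene. Friction and masses are not known exactly. Their poses are not given: they have to be found in the camera images.
- tall1_mid (a point): centre, half-way up, of a tall amber glass jar with a black cap: upright cylinder, diameter 56 mm, 88 mm high, about 0.16 kg, most of it in the thick glass bottom; its z axis is the jar's axis. Stands on the bench on a thin cork mat, among others of both heights; three to five jars are present in all
- tall2_mid (a point): centre, half-way up, of a tall amber glass jar with a black cap: upright cylinder, diameter 56 mm, 88 mm high, about 0.16 kg, most of it in the thick glass bottom; its z axis is the jar's axis. Stands on the bench on a thin cork mat, among others of both heights; three to five jars are present in all
- tall3_mid (a point): centre, half-way up, of a tall amber glass jar with a black cap: upright cylinder, diameter 56 mm, 88 mm high, about 0.16 kg, most of it in the thick glass bottom; its z axis is the jar's axis. Stands on the bench on a thin cork mat, among others of both heights; three to five jars are present in all
- short1_mid (a point): centre, half-way up, of a short amber glass jar with a black cap: upright cylinder, diameter 56 mm, 62 mm high, about 0.12 kg, most of it in the thick glass bottom; its z axis is the jar's axis. Stands on the bench on a thin cork mat, among others of both heights; three to five jars are present in all
- short2_mid (a point): centre, half-way up, of a short amber glass jar with a black cap: upright cylinder, diameter 56 mm, 62 mm high, about 0.12 kg, most of it in the thick glass bottom; its z axis is the jar's axis. Stands on the bench on a thin cork mat, among others of both heights; three to five jars are present in all
- short3_mid (a point): centre, half-way up, of a short amber glass jar with a black cap: upright cylinder, diameter 56 mm, 62 mm high, about 0.12 kg, most of it in the thick glass bottom; its z axis is the jar's axis. Stands on the bench on a thin cork mat, among others of both heights; three to five jars are present in all
- row_tall: fixed blue tray inside the steriliser for the tall jars: 258 mm along its x axis, 88 mm along its y axis, walls 18 mm high and 3 mm thick, floor 3 mm thick; origin at the centre of its underside, 30 mm above the bench, z up. It takes up to three tall jars in a row along x (85 mm apart is comfortable). The other tray lies beside it, 90 mm away centre to centre; which is on which side varies
- row_short: fixed yellow tray inside the steriliser for the short jars: 258 mm along its x axis, 88 mm along its y axis, walls 18 mm high and 3 mm thick, floor 3 mm thick; origin at the centre of its underside, 30 mm above the bench, z up. It takes up to three short jars in a row along x (85 mm apart is comfortable). The other tray lies beside it, 90 mm away centre to centre; which is on which side varies
- hood (a joint): angle of the clear hood (282 x 236 mm, 112 mm high, 0.35 kg) over the trays, rad: 0 is shut, grows as it opens, its stop is at 1.75 (100 degrees). The hinge is stiff (0.5 N m): the hood stays where it is left
- hood_hinge (a point): centre of the hood's hinge line, fixed, near the left edge (robot's view) of the white base slab (310 x 262 mm, 30 mm high), level with its top. The hinge line is its x axis (roughly away from the robot); with the hood shut, the hood reaches 236 mm to its -y side; its z is up. Opening lifts the hood's -y edge up and over to +y
- hood_tab (a point): grip point on the black tab at the top of the hood's free side; moves with the hood. The tab sticks out 52 mm from the hood's wall, is 24 mm wide (along the hinge line, its x axis) and 10 mm thick; this point is 32 mm out from the wall. With the hood shut it lies 268 mm to -y of the hinge and 106 mm above it. Pinched across its 24 mm from straight above, it can turn between the fingers throughout the swing
- dial (a joint): angle of the white pointer disc of the dose unit (grey box 130 x 130 x 45 mm), rad: grows clockwise seen from above, range 0 to 3.0; the disc has friction (0.12 N m) and stays where it is left. The pointer starts clockwise of the red mark
- knob (a joint): angle of the knob relative to the disc, rad, clockwise positive: the play of its coupling. It moves freely from -0.17 to 0.17; at 0.17 a clockwise turn carries the disc along, at -0.17 an anticlockwise turn does. So after any change of direction the knob turns up to 0.34 rad before the disc follows
- knob_grip (a point): point on the dial's vertical axis, 77 mm above the bench, inside the knob's black grip bar: 54 mm long along this point's x axis (turns with the knob), 15 mm thick along its y axis, from 53 to 89 mm above the bench. A white line on it shows the pointer's side
- pointer_tip (a point): outer end of the black pointer line on the disc, 45 mm from the dial's axis, 48 mm above the bench; turns with the disc
- mark_tip (a point): the point, 45 mm from the dial's axis and at the pointer's height, where the pointer's tip has to come to, beside the fixed red mark on the grey box; its x axis points outward from the dial's axis, so that its +y is the anticlockwise side, below the mark
- basket: white slatted basket 140 x 100 x 70 mm, bystander; origin under its centre
- jug: yellow bottle, diameter 84 mm, 150 mm high, bystander; origin under its centre
- balm: green jar with white cap, diameter 64 mm, 60 mm high, bystander; origin under its centre
Not all that is in view belongs to the job. What is shaped like the part that bears tall2_mid but purple is not meant.

How it is judged:
On the way, in this order (a step that is already met when the one before it is completed fails the run):
1. the hood is open against its stop (value of joint hood above 1.7 rad), for 0.2 s.
2. with the hood still open, every jar stands in its matching tray, let go (x of tall1_mid in the frame of row_tall between -0.115 and 0.115 m and y of tall1_mid in the frame of row_tall between -0.03 and 0.03 m and z of tall1_mid in the frame of row_tall between 0.036 and 0.056 m and angle between each of tall1_mid, tall2_mid, tall3_mid, short1_mid, short2_mid, short3_mid's own z axis and vertical below 0.15 rad and x of tall2_mid in the frame of row_tall between -0.115 and 0.115 m and y of tall2_mid in the frame of row_tall between -0.03 and 0.03 m and z of tall2_mid in the frame of row_tall between 0.036 and 0.056 m and x of tall3_mid in the frame of row_tall between -0.115 and 0.115 m and y of tall3_mid in the frame of row_tall between -0.03 and 0.03 m and z of tall3_mid in the frame of row_tall between 0.036 and 0.056 m and x of short1_mid in the frame of row_short between -0.115 and 0.115 m and y of short1_mid in the frame of row_short between -0.03 and 0.03 m and z of short1_mid in the frame of row_short between 0.023 and 0.043 m and x of short2_mid in the frame of row_short between -0.115 and 0.115 m and y of short2_mid in the frame of row_short between -0.03 and 0.03 m and z of short2_mid in the frame of row_short between 0.023 and 0.043 m and x of short3_mid in the frame of row_short between -0.115 and 0.115 m and y of short3_mid in the frame of row_short between -0.03 and 0.03 m and z of short3_mid in the frame of row_short between 0.023 and 0.043 m and contact force between the fingers and anything else below 0.5 N and value of joint hood above 1.6 rad), for 0.3 s.
3. the hood is shut (value of joint hood below 0.04 rad), for 0.2 s.
4. the pointer is wound back well below (anticlockwise of) the mark (y of pointer_tip in the frame of mark_tip above 0.012 m), for 0.1 s.
5. the pointer has come up clockwise to the mark, play taken up (y of pointer_tip in the frame of mark_tip between -0.003 and 0.003 m and x of pointer_tip in the frame of mark_tip above -0.01 m and value of joint knob above 0.07 rad), for 0.2 s.
At the end, for the whole second after the job is handed in: Every jar stands upright (within 0.15 rad) on the floor of its own tray at rest, the hood is shut (under 0.04 rad), the pointer's tip is within 3 mm of the red mark's line, and the knob sits on the clockwise side of its play (joint knob above 0.07 rad) (all of step 5 and x of tall1_mid in the frame of row_tall between -0.115 and 0.115 m and y of tall1_mid in the frame of row_tall between -0.03 and 0.03 m and z of tall1_mid in the frame of row_tall between 0.036 and 0.056 m and angle between each of tall1_mid, tall2_mid, tall3_mid, short1_mid, short2_mid, short3_mid's own z axis and vertical below 0.15 rad and x of tall2_mid in the frame of row_tall between -0.115 and 0.115 m and y of tall2_mid in the frame of row_tall between -0.03 and 0.03 m and z of tall2_mid in the frame of row_tall between 0.036 and 0.056 m and x of tall3_mid in the frame of row_tall between -0.115 and 0.115 m and y of tall3_mid in the frame of row_tall between -0.03 and 0.03 m and z of tall3_mid in the frame of row_tall between 0.036 and 0.056 m and x of short1_mid in the frame of row_short between -0.115 and 0.115 m and y of short1_mid in the frame of row_short between -0.03 and 0.03 m and z of short1_mid in the frame of row_short between 0.023 and 0.043 m and x of short2_mid in the frame of row_short between -0.115 and 0.115 m and y of short2_mid in the frame of row_short between -0.03 and 0.03 m and z of short2_mid in the frame of row_short between 0.023 and 0.043 m and x of short3_mid in the frame of row_short between -0.115 and 0.115 m and y of short3_mid in the frame of row_short between -0.03 and 0.03 m and z of short3_mid in the frame of row_short between 0.023 and 0.043 m and value of joint hood below 0.04 rad and velocity of joint dial between -0.05 and 0.05 rad/s and linear speed of each of tall1, tall2, tall3, short1, short2, short3 below 0.03 m/s); the robot touches nothing.
It fails at once if a bystander is moved by more than 3 cm (distance of any of basket, jug, balm from where it was at the start of the episode above 0.03 m).
Of tall1, tall2, tall3, short1, short2, short3 only 3 to 5 are there at a start; the rules pass over those that are not, and their reading is None.
At some moment in a run one of tall1, tall2, tall3, short1, short2, short3 may be knocked a few centimetres aside while the robot is not near it.
Once in a run the grip may slacken for a moment while it holds something.
It also fails if it takes over 210 s, if anything falls off the work surface, if the arm or the gripper's body presses on something with over 40 N, if the wrist force passes 120 N, or if a joint passes its speed limit or range.

### The arm

A 6-joint arm with a two-finger parallel gripper is mounted at the origin on the work surface. World frame = base frame: x ahead of the robot, y to its left, z up, the work surface at z = 0. Lengths are in m, angles in rad, forces in N, time in s.
With the tool pointing down it reaches from about 0.375 to 0.925 m from the base axis. Payload 5.7 kg.
Tool frame: the origin (TCP) lies between the finger pads; the fingertips stand 17 mm ahead of it and the grasp point (between the pads) lies 2 mm behind it; z points along the fingers, y is the line along which they close (so a half turn about z gives the same grasp; the last joint's range is limited). The gripper opens to 85 mm and grips with 20 to 120 N. Pads are 22 mm wide; open, the fingers measure 114 mm over their backs; the gripper's body (76 mm by 85 mm) begins 54 mm behind the grasp point. The pads swing forward as they close: fully open they stand 13 mm farther back than shut.
Start: joints at [1.101, 0.359, 1.51, -0, 1.272, -0.115], TCP at [0.208, 0.563, 0.248] pointing down, gripper open.
Joint ranges: [-2.97, 2.97], [-1.01, 2.36], [0.21, 2.38], [-0.96, 4.11], [0.2, 2.71], [-2.98, 2.98]. Speed limits (rad/s): [2.39, 2.39, 3.14, 3.14, 3.14, 3.14].

### API

Orientations are given as a unit quaternion [x, y, z, w].
In Python, from cell import monitor, grab_frame, job gives the robot as it stands. The module is installed in compiled form; this text tells all that it offers.
- The arm moves only by the tool servo_tool, never from a script. Its argument "series" is a list of rows, each a list of 7 numbers: the shift along the world's x, y, z in mm, then the turn, a rotation vector about the world's x, y, z in degrees, then the closure, from 0 (fully open) to 1 (shut). A call has 1 to 8 rows; each row is the pose to reach, as a shift and turn from the pose commanded when the call began; what a row does not reach only later rows make up. A row lasts 1/10 s, in which the tool goes at most 50 mm and 8.59 degrees, less where a joint would pass 70% of its speed; a pose out of reach is approached as far as the arm can. A call with a gripper value outside its range is refused whole. The fingers move at their own pace and stop on an object; the grip force is fixed at half the most. Time passes only in rows, so rows that repeat a pose let the fingers close. It gives the time, the measured TCP pose, the force, the opening and the grip force at its end, in the units of the state.
- monitor.state(): the state, without advancing time (a new reading comes with each control period).
- grab_frame(name): name is "scene" or "side" or "wrist"; returns a dict with "color" (400x640x3 uint8, red, green, blue), "intrinsics" (3x3 intrinsics, pixels), "cam_to_world" (4x4, takes a point from camera to world coordinates); the wrist camera has in their place "mount" (4x4, takes a point from camera to tool coordinates, whose origin is the TCP and whose axes are the flange's). Camera axes: x right, y down, z forward; pixel columns grow to the right and rows downward; lengths in m; the calibration is good to about 2 mm. A picture is of the moment at which its call begins: read the wrist's pose just before it. There is no depth.
- job.hand_in(): hands the job in; it is judged then, once.
The state is a dict: "t": time; "joints": joint angles; "dq": joint speeds; "joint_torque": joint torques, N m; "position": TCP position; "tcp_rot": TCP orientation; "force": force on the tool from outside, world axes, zero at the start; "ft_torque": the same for the moment, N m; "width": opening from 0.0 (shut) to 1.0 (fully open); "grip_force": force on a finger pad.
Only numpy, scipy, OpenCV 4.12 (cv2) and the standard library are available. Lean on these libraries where they do the work, as an engineer would, in place of code of your own. Each camera call takes 0.05 s, during which the arm holds its last target. There are 200 camera calls.

## Working session

There is one attempt and no reset: what is moved stays moved. The work goes in short steps, Python scripts to look and compute and a tool call to move; the robot and the scene stay as the last step left them, time stands still between calls to the robot, and variables do not carry over. Pictures are saved under pics/ and viewed, at most 14 in all, crops included, and the job is handed in when it is done.

Besides the shell and the picture viewer there is one more tool, called after "Request:" as name(argument=value, ...) on one line, values as JSON. servo_tool: Moves the arm, as the interface text tells. Its arguments: {"type":"object","properties":{"series":{"type":"array"}},"required":["series"]}

```bash
mkdir -p pics; cat > h.py <<'E'
import numpy as np, cv2
from scipy.spatial.transform import Rotation as R
from cell import monitor, grab_frame, job
def snap(name,fn=None):
    s=monitor.state(); f=grab_frame(name)
    if name=="wrist":
        T=np.eye(4);T[:3,:3]=R.from_quat(s["tcp_rot"]).as_matrix();T[:3,3]=s["position"]
        f["cam_to_world"]=T@np.array(f["mount"])
    if fn: cv2.imwrite("pics/"+fn,f["color"][:,:,::-1])
    np.savez("pics/"+name+"_last.npz",K=f["intrinsics"],T=f["cam_to_world"],c=f["color"])
    return f
def onz(name,px,z):
    d=np.load("pics/"+name+"_last.npz");K,T=d["K"],d["T"];out=[]
    for u,v in px:
        r=T[:3,:3]@np.linalg.solve(K,[u,v,1]);o=T[:3,3];out.append(o+r*(z-o[2])/r[2])
    return np.array(out)
def proj(name,P):
    d=np.load("pics/"+name+"_last.npz");K,T=d["K"],d["T"]
    p=(np.atleast_2d(P)-T[:3,3])@T[:3,:3];q=p@K.T;return q[:,:2]/q[:,2:]
def crop(name,box,fn,s):
    c=np.load("pics/"+name+"_last.npz")["c"];x0,y0,x1,y1=box
    cv2.imwrite("pics/"+fn,cv2.resize(c[y0:y1,x0:x1,::-1],None,fx=s,fy=s,interpolation=cv2.INTER_CUBIC))
E
python3 - <<'E'
from h import *
np.set_printoptions(precision=3,suppress=True)
for n in("scene","side"):
    f=snap(n,n+"0.png");print(n,f["cam_to_world"],f["intrinsics"])
print(monitor.state())
E
```

```text
scene [[-0.145  0.711 -0.688  1.275]
 [ 0.989  0.103 -0.102  0.046]
 [-0.002 -0.695 -0.719  0.883]
 [ 0.     0.     0.     1.   ]] [[398.567   0.    317.022]
 [  0.    398.567 205.037]
 [  0.      0.      1.   ]]
side [[-0.092 -0.731  0.676 -0.105]
 [-0.996  0.08  -0.049 -0.013]
 [-0.018 -0.678 -0.735  0.801]
 [ 0.     0.     0.     1.   ]] [[369.883   0.    312.815]
 [  0.    369.883 200.964]
 [  0.      0.      1.   ]]
{'t': 0.1, 'joints': array([ 1.101,  0.359,  1.511,  0.   ,  1.273, -0.115]), 'dq': array([ 0.   , -0.001, -0.003,  0.001,  0.001,  0.001]), 'joint_torque': array([ -0.   , -52.865, -27.935,  -0.   ,   0.005,  -0.   ]), 'position': array([0.208, 0.562, 0.248]), 'tcp_rot': array([ 0.176,  0.984, -0.001, -0.   ]), 'force': array([ 0.64 , -0.176, -0.126]), 'ft_torque': array([ 0.011,  0.012, -0.071]), 'grip_force': 0.0, 'width': 1.004538416552872}
```

View pics/scene0.png

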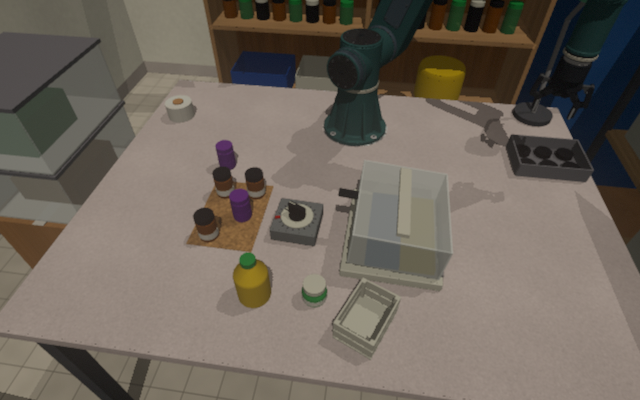

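View pics/side0.png

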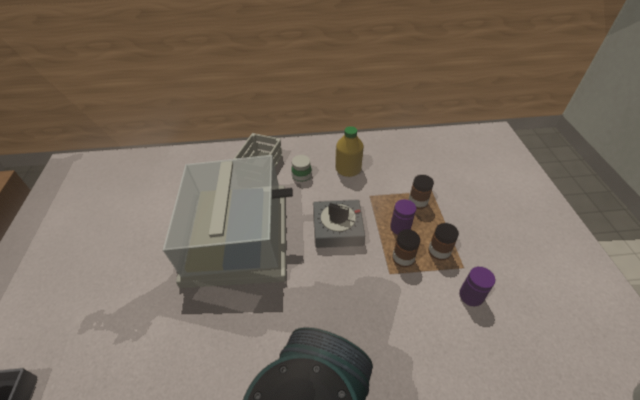

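Three amber jars: scene (223,181), (255,183), (206,224). In the side view they are (444,241), (407,248), (422,190). The purple ones at scene (226,154) and (241,205) are decoys. I'll enlarge to confirm colour and heights.

```bash
python3 - <<'E'
from h import *
a=np.load("pics/side_last.npz")["c"][160:310,290:500,::-1];b=np.load("pics/scene_last.npz")["c"][135:250,180:390,::-1]
A=cv2.resize(a,(588,420-126),interpolation=2) if 0 else cv2.resize(a,None,fx=2.4,fy=2.4,interpolation=2)
cv2.imwrite("pics/side_c.png",cv2.resize(a,None,fx=3.8,fy=3.8,interpolation=2))
cv2.imwrite("pics/scene_c.png",cv2.resize(b,None,fx=3.8,fy=3.8,interpolation=2))
E
```

```text
(no output)
```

View pics/side_c.png

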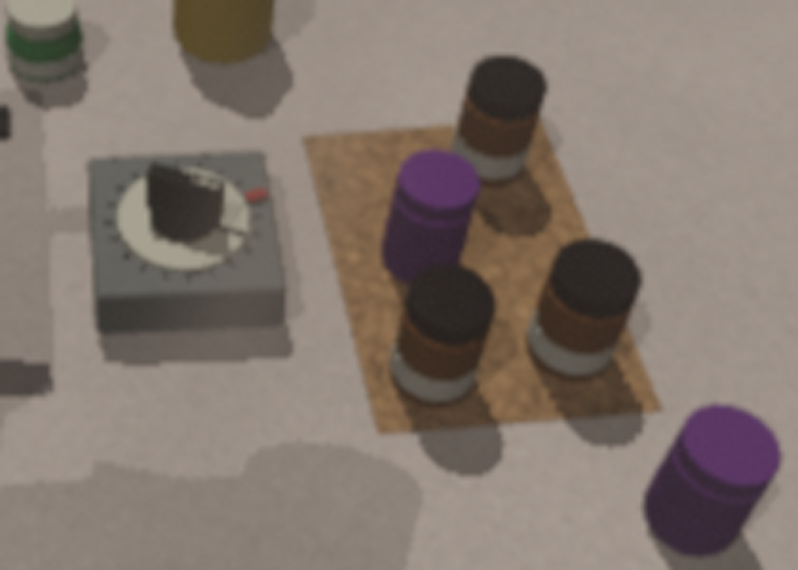

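View pics/scene_c.png

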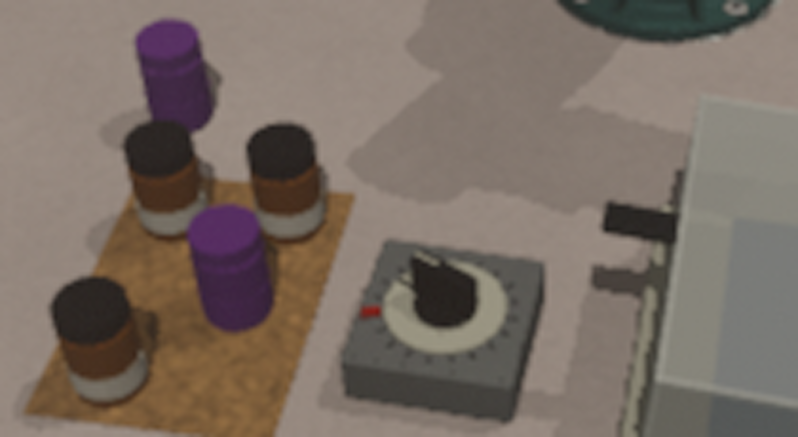

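Confirmed: the three black-capped amber jars are the ones to move. I'll triangulate the tops to get heights, plus the dial and hood.

```bash
cat >> h.py <<'E'
def tri(a,b):
    A=[];B=[]
    M=np.zeros((3,3));v=np.zeros(3)
    for n,(u,w) in(("scene",a),("side",b)):
        d=np.load("pics/"+n+"_last.npz");K,T=d["K"],d["T"]
        r=T[:3,:3]@np.linalg.solve(K,[u,w,1]);r/=np.linalg.norm(r);P=np.eye(3)-np.outer(r,r);M+=P;v+=P@T[:3,3]
    return np.linalg.solve(M,v)
E
python3 - <<'E'
from h import *
np.set_printoptions(precision=3,suppress=True)
sc=lambda x,y:(x/3.8+180,y/3.8+135); sd=lambda x,y:(x/3.8+290,y/3.8+160)
for n,a,b in [("J1",(90,302),(508,80)),("J2",(160,145),(597,267)),("J3",(281,147),(450,292)),("purp",(227,230),(437,178)),("purp2",(170,40),(731,445)),("disc",(445,305),(183,217)),("mark",(371,312),(256,195)),("balm",(515,0),(40,5))]:
    print(n,tri(sc(*a),sd(*b)))
print("marks z.045",onz("scene",[sc(371,312),sc(445,305)],.046),onz("side",[sd(256,195),sd(183,217)],.046))
c=np.load("pics/scene_last.npz")["c"][150:295,325:460,::-1];cv2.imwrite("pics/hs.png",cv2.resize(c,None,fx=4,fy=4,interpolation=2))
c=np.load("pics/side_last.npz")["c"][130:295,160:300,::-1];cv2.imwrite("pics/hd.png",cv2.resize(c,None,fx=3.6,fy=3.6,interpolation=2))
a=cv2.imread("pics/hs.png");b=cv2.imread("pics/hd.png");a=cv2.resize(a,(400,430));b=cv2.resize(b,(400,471))
o=np.zeros((471,800,3),np.uint8);o[:430,:400]=a;o[:471,400:]=b;cv2.imwrite("pics/hood.png",o)
E
```

```text
J1 [ 0.592 -0.369  0.087]
J2 [ 0.42  -0.373  0.086]
J3 [ 0.41  -0.276  0.087]
purp [ 0.506 -0.293  0.086]
purp2 [ 0.286 -0.407  0.085]
disc [ 0.523 -0.124  0.047]
mark [ 0.538 -0.178  0.046]
balm [ 0.478 -0.054  0.296]
marks z.045 [[ 0.538 -0.177  0.046]
 [ 0.523 -0.123  0.046]] [[ 0.538 -0.18   0.046]
 [ 0.524 -0.125  0.046]]
```

View pics/hood.png

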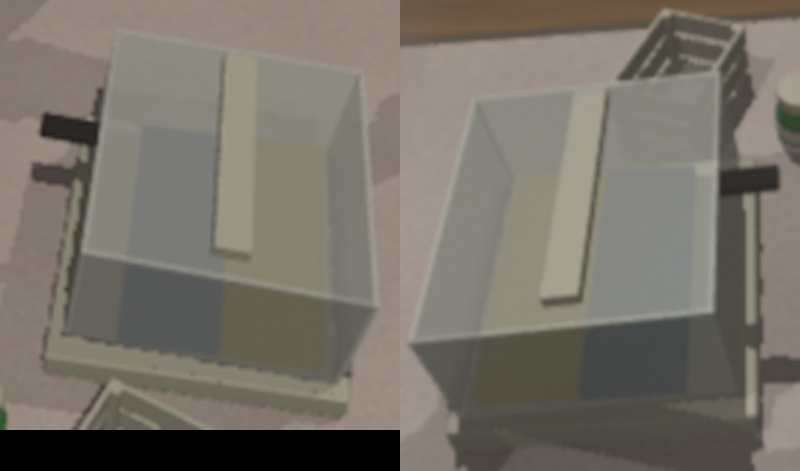

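```bash
python3 - <<'E'
from h import *
np.set_printoptions(precision=4,suppress=True)
sc=lambda x,y:(x/2.963+325,y/2.966+150); sd=lambda x,y:(x/2.857+160,y/2.855+130)
P={}
for n,a,b in [("nR",(118,32),(314,312)),("nL",(360,70),(12,342)),("fL",(377,303),(75,100)),("fR",(82,253),(318,73)),("tabtip",(42,127),(378,179)),("tabwall",(100,131),(320,183))]:
    P[n]=tri(sc(*a),sd(*b));print(n,P[n])
u=(P["fR"]+P["fL"]-P["nR"]-P["nL"])[:2];print("yaw hinge x",np.degrees(np.arctan2(u[1],u[0])))
w=(P["fL"]+P["nL"]-P["fR"]-P["nR"])[:2];print("yaw from y",np.degrees(np.arctan2(-w[0],w[1])))
E
```

```text
nR [0.3862 0.0492 0.1551]
nL [0.3929 0.2801 0.1412]
fL [0.671  0.2714 0.1407]
fR [0.6656 0.0398 0.1557]
tabtip [ 0.5238 -0.0081  0.1526]
tabwall [0.5232 0.0422 0.1541]
yaw hinge x -1.85145138591692
yaw from y -1.4957678789694273
```

All three jars are tall (top z ≈ 0.087). The blue tray is on the −y side and the hood is slightly ajar. Moving above the tab now.

Request:
servo_tool(series=[[150, -262, 0, 0, 0, -36, 0], [150, -262, 0, 0, 0, -36, 0], [150, -262, 0, 0, 0, -36, 0], [150, -262, 0, 0, 0, -36, 0], [150, -262, 0, 0, 0, -36, 0], [150, -262, 0, 0, 0, -36, 0], [150, -262, 0, 0, 0, -36, 0]])

```text
t: 0.8
position: [0.3606, 0.296, 0.2481]
tcp_rot: [0.474, 0.88, -0.001, 0.001]
force: [-0.2, 0.9, -0.4]
width: 1.002
grip_force: 0.0
```

Request:
servo_tool(series=[[167, -293, -18, 0, 0, -35, 0], [167, -293, -18, 0, 0, -35, 0], [167, -293, -18, 0, 0, -35, 0], [167, -293, -18, 0, 0, -35, 0], [167, -293, -18, 0, 0, -35, 0], [167, -293, -18, 0, 0, -35, 0], [167, -293, -18, 0, 0, -35, 0], [167, -293, -18, 0, 0, -35, 0]])

```text
t: 1.6
position: [0.5282, 0.0043, 0.2299]
tcp_rot: [0.717, 0.698, 0.0, 0.001]
force: [0.2, -0.1, -0.5]
width: 1.002
grip_force: 0.0
```

```bash
python3 - <<'E'
from h import *
np.set_printoptions(precision=4,suppress=True)
s=monitor.state();print(s["t"],s["position"],s["tcp_rot"],s["joints"],s["width"])
snap("wrist","w1.png");print(proj("wrist",[[.5247,.007,.152]]))
E
```

```text
1.6 [0.5282 0.0043 0.2299] [0.7166 0.6975 0.0001 0.001 ] [-0.1219  0.2739  1.6887 -0.0012  1.1773 -0.0945] 1.0021125814570797
[[316.6082 215.6005]]
```

View pics/w1.png

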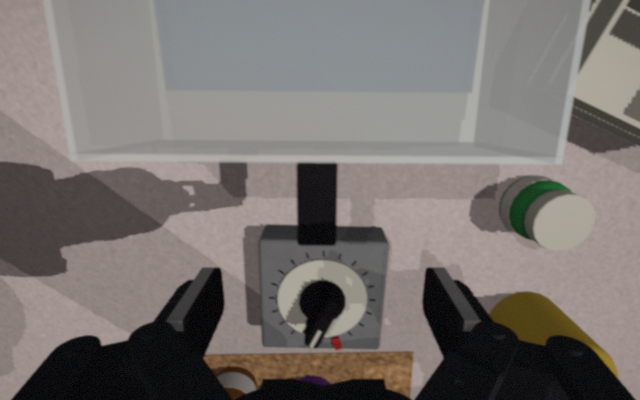

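The wrist view shows the tab at column 317, rows 163–243, and the expected grip point (317,216) lies on it. Next: descend and pinch.

Request:
servo_tool(series=[[0, 0, -40, 0, 0, 0, 0], [0, 0, -80, 0, 0, 0, 0], [0, 0, -80, 0, 0, 0, 0], [0, 0, -80, 0, 0, 0, 1], [0, 0, -80, 0, 0, 0, 1], [0, 0, -80, 0, 0, 0, 1], [0, 0, -80, 0, 0, 0, 1], [0, 0, -80, 0, 0, 0, 1]])

```text
t: 2.45
position: [0.525, 0.0073, 0.1511]
tcp_rot: [0.715, 0.699, -0.0, 0.0]
force: [-2.7, -2.9, 1.2]
width: 0.268
grip_force: 58.9
```

```bash
python3 - <<'E'
from h import *
np.set_printoptions(precision=4,suppress=True)
s=monitor.state();print(s["t"],s["position"],s["force"],s["width"],s["grip_force"])
yr=np.radians(1.6);yd=np.array([np.sin(yr),np.cos(yr)])
h=np.array([.532,.269])
r=np.hypot(.268,.106);a0=np.arctan2(.106,.268)
def pos(q): return np.r_[h+yd*(-r*np.cos(a0+q)), .03+r*np.sin(a0+q)-.002]
p0=pos(.06);print(p0)
for q in np.arange(.06,1.85,.085): print(round(q,3),np.round((pos(q)-p0)*1000,0))
E
```

```text
2.45 [0.525  0.0073 0.1511] [-2.7382 -2.9099  1.2202] 0.2678928301404888 58.86403799057007
[0.5247 0.0079 0.1499]
0.06 [0. 0. 0.]
0.145 [ 0. 11. 22.]
0.23 [ 1. 24. 42.]
0.315 [ 1. 39. 62.]
0.4 [ 2. 56. 80.]
0.485 [ 2. 73. 97.]
0.57 [  3.  93. 112.]
0.655 [  3. 113. 125.]
0.74 [  4. 135. 137.]
0.825 [  4. 157. 147.]
0.91 [  5. 180. 155.]
0.995 [  6. 204. 161.]
1.08 [  6. 228. 164.]
1.165 [  7. 253. 166.]
1.25 [  8. 277. 166.]
1.335 [  8. 302. 163.]
1.42 [  9. 326. 159.]
1.505 [ 10. 349. 153.]
1.59 [ 10. 372. 144.]
1.675 [ 11. 394. 134.]
1.76 [ 12. 416. 121.]
1.845 [ 12. 436. 107.]
```

Request:
servo_tool(series=[[0, 11, 22, 0, 0, 0, 1], [1, 24, 42, 0, 0, 0, 1], [1, 39, 62, 0, 0, 0, 1], [2, 56, 80, 0, 0, 0, 1], [2, 73, 97, 0, 0, 0, 1], [3, 93, 112, 0, 0, 0, 1], [3, 113, 125, 0, 0, 0, 1], [4, 135, 137, 0, 0, 0, 1]])

```text
t: 3.25
position: [0.5295, 0.1422, 0.2878]
tcp_rot: [0.716, 0.699, -0.0, 0.001]
force: [2.8, -1.5, -9.3]
width: 0.268
grip_force: 61.5
```

Request:
servo_tool(series=[[0, 22, 10, 0, 0, 0, 1], [1, 45, 18, 0, 0, 0, 1], [2, 69, 24, 0, 0, 0, 1], [2, 93, 27, 0, 0, 0, 1], [3, 118, 29, 0, 0, 0, 1], [4, 142, 29, 0, 0, 0, 1], [4, 167, 26, 0, 0, 0, 1], [5, 191, 22, 0, 0, 0, 1]])

```text
t: 4.05
position: [0.5361, 0.3335, 0.3105]
tcp_rot: [0.715, 0.699, 0.001, 0.002]
force: [5.9, -4.9, -0.3]
width: 0.264
grip_force: 70.3
```

Request:
servo_tool(series=[[1, 23, -6, 0, 0, 0, 1], [1, 46, -15, 0, 0, 0, 1], [2, 68, -25, 0, 0, 0, 1], [2, 79, -31, 0, 0, 0, 1], [3, 90, -38, 0, 0, 0, 1], [3, 96, -42, 0, 0, 0, 1], [3, 96, -42, 0, 0, 0, 1]])

```text
t: 4.75
position: [0.5394, 0.4302, 0.2694]
tcp_rot: [0.715, 0.699, 0.002, 0.001]
force: [3.7, -1.0, 6.8]
width: 0.264
grip_force: 74.3
```

```bash
python3 - <<'E'
from h import *
s=monitor.state();print(s["t"],s["position"],s["force"],s["width"],s["grip_force"]);snap("scene","s2.png");snap("side")
E
```

```text
4.75 [0.53942227 0.43015422 0.26937514] [ 3.69116267 -0.99354214  6.76554417] 0.26420406446024675 74.28136467933655
```

View pics/s2.png

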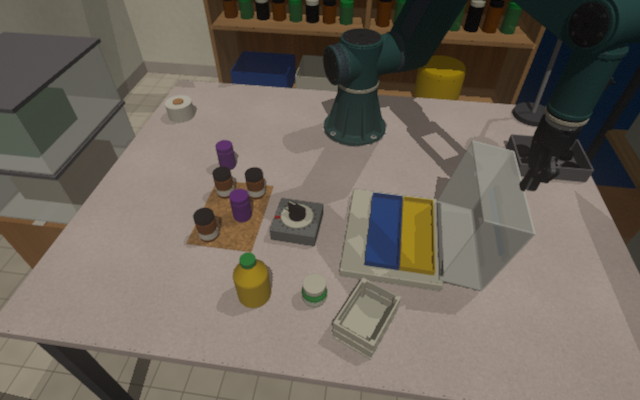

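The hood is standing open, with the tab at (528,180). The blue tray is on the −y side. I'll nudge it to confirm the stop.

Request:
servo_tool(series=[[0, 8, -6, 0, 0, 0, 1], [0, 8, -6, 0, 0, 0, 1], [0, 8, -6, 0, 0, 0, 1], [0, 8, -6, 0, 0, 0, 1]])

```text
t: 5.25
position: [0.5395, 0.4304, 0.269]
tcp_rot: [0.716, 0.698, -0.001, 0.006]
force: [-4.4, -29.6, 39.3]
width: 0.267
grip_force: 77.7
```

At the stop. Release, lift, and measure the trays.

Request:
servo_tool(series=[[0, -8, 6, 0, 0, 0, 1], [0, -8, 6, 0, 0, 0, 0], [0, -8, 6, 0, 0, 0, 0], [0, -8, 6, 0, 0, 0, 0], [0, -8, 50, 0, 0, 0, 0], [0, -8, 90, 0, 0, 0, 0], [0, -8, 110, 0, 0, 0, 0]])

```text
t: 5.95
position: [0.538, 0.431, 0.3744]
tcp_rot: [0.715, 0.699, 0.002, 0.0]
force: [-0.1, -0.5, 0.1]
width: 0.997
grip_force: 0.0
```

```bash
python3 - <<'E'
from h import *
np.set_printoptions(precision=4,suppress=True)
s=monitor.state();print(s["t"],s["position"],s["joints"],s["force"])
for n in("scene","side"):
    c=snap(n)["color"].astype(int)
    m=((c[...,2]-c[...,0]>40)&(c[...,2]>60)).astype(np.uint8)
    m[:185 if n=="scene" else 150]=0
    if n=="scene": m[:,:340]=0;m[:,460:]=0
    else: m[:,:160]=0;m[:,310:]=0;m[300:]=0
    _,l,st,ce=cv2.connectedComponentsWithStats(m);i=1+st[1:,4].argmax();print(n,st[i],ce[i])
    cs,_=cv2.findContours((l==i).astype(np.uint8),0,2);b=cv2.approxPolyDP(cv2.convexHull(cs[0]),5,True)[:,0];print(b.tolist());print(onz(n,b,.05))
    print("J",proj(n,[[.592,-.369,.088],[.42,-.373,.088],[.41,-.276,.088]]))
c=np.load("pics/scene_last.npz")["c"][150:290,170:450,::-1];a=cv2.resize(c,None,fx=2.8,fy=2.8,interpolation=2)
c=np.load("pics/side_last.npz")["c"][140:300,170:490,::-1];b=cv2.resize(c,(a.shape[1],a.shape[1]//2))
cv2.imwrite("pics/t.png",a)
E
```

```text
5.95 [0.538  0.431  0.3744] [0.5751 0.4159 1.1163 0.0006 1.6056 0.5974] [-0.0895 -0.4897  0.0719]
scene [ 365  193   37   74 1974] [383.1484 231.0431]
[[401, 196], [397, 266], [365, 261], [373, 194]]
[[0.4054 0.169  0.05  ]
 [0.6614 0.159  0.05  ]
 [0.6576 0.0779 0.05  ]
 [0.4088 0.0863 0.05  ]]
J [[202.9532 213.8501]
 [221.1876 172.2629]
 [253.3374 173.1456]]
side [ 226  194   36   72 2062] [245.0475 230.8007]
[[261, 194], [258, 263], [226, 265], [234, 199]]
[[0.6281 0.0795 0.05  ]
 [0.3982 0.0861 0.05  ]
 [0.4006 0.1625 0.05  ]
 [0.617  0.1547 0.05  ]]
J [[423.4348 180.9074]
 [445.9218 230.0202]
 [407.6947 236.696 ]]
```

Request:
servo_tool(series=[[-70, -390, 0, 0, 0, -60, 0], [-70, -390, 0, 0, 0, -60, 0], [-70, -390, 0, 0, 0, -60, 0], [-70, -390, 0, 0, 0, -60, 0], [-70, -390, 0, 0, 0, -60, 0], [-70, -390, 0, 0, 0, -60, 0], [-70, -390, 0, 0, 0, -60, 0], [-70, -390, 0, 0, 0, -60, 0]])

```text
t: 6.85
position: [0.4658, 0.0382, 0.3693]
tcp_rot: [0.969, 0.246, -0.001, -0.001]
force: [1.0, 0.5, 0.1]
width: 1.002
grip_force: 0.0
```

Request:
servo_tool(series=[[-57, -315, -140, 0, 0, -28, 0], [-57, -315, -140, 0, 0, -28, 0], [-57, -315, -140, 0, 0, -28, 0], [-57, -315, -140, 0, 0, -28, 0], [-57, -315, -140, 0, 0, -28, 0], [-57, -315, -140, 0, 0, -28, 0], [-57, -315, -140, 0, 0, -28, 0], [-57, -315, -140, 0, 0, -28, 0]])

```text
t: 7.65
position: [0.4081, -0.2785, 0.2272]
tcp_rot: [1.0, 0.004, -0.002, -0.001]
force: [0.4, 0.4, 0.3]
width: 0.998
grip_force: 0.0
```

```bash
python3 - <<'E'
from h import *
np.set_printoptions(precision=4,suppress=True)
s=monitor.state();print(s["t"],s["position"],s["tcp_rot"],s["joints"])
snap("wrist","w3.png");print(proj("wrist",[[.41,-.276,.088],[.42,-.373,.088],[.592,-.369,.088]]))
E
```

```text
7.65 [ 0.4081 -0.2785  0.2272] [ 1.      0.0037 -0.0024 -0.0012] [-0.7378  0.2316  1.7567 -0.0016  1.1585  0.8263]
[[318.1387 190.6171]
 [442.067  179.326 ]
 [467.6454 -86.9413]]
```

View pics/w3.png

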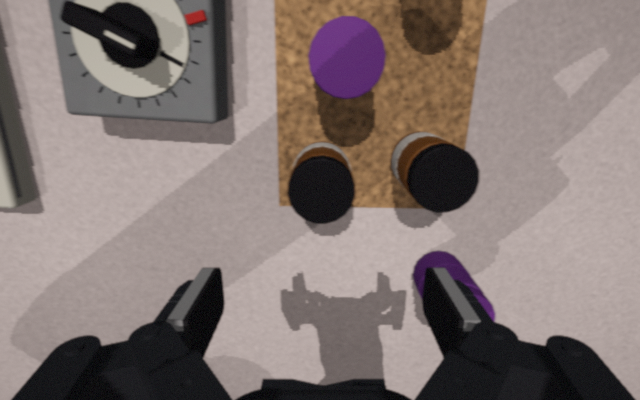

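J3's cap is at (322,188) and J2's at (438,175), both within 3 mm of the prediction. Picking up J3.

Request:
servo_tool(series=[[2, -3, -50, 0, 0, 0, 0.12], [2, -3, -100, 0, 0, 0, 0.12], [2, -3, -140, 0, 0, 0, 0.12], [2, -3, -171, 0, 0, 0, 0.12], [2, -3, -171, 0, 0, 0, 0.12], [2, -3, -171, 0, 0, 0, 1], [2, -3, -171, 0, 0, 0, 1], [2, -3, -171, 0, 0, 0, 1]])

```text
t: 8.5
position: [0.4136, -0.2789, 0.062]
tcp_rot: [1.0, 0.006, 0.001, 0.001]
force: [-0.1, -0.6, -1.7]
width: 0.647
grip_force: 63.4
```

Request:
servo_tool(series=[[0, 0, 0, 0, 0, 0, 1], [0, 0, 20, 0, 0, 0, 1], [0, 0, 60, 0, 0, 0, 1], [0, 0, 100, 0, 0, 0, 1], [0, 0, 140, 0, 0, 0, 1], [0, 0, 160, 0, 0, 0, 1]])

```text
t: 9.1
position: [0.4136, -0.2795, 0.2246]
tcp_rot: [1.0, 0.006, 0.002, 0.002]
force: [0.2, -0.2, -2.5]
width: 0.642
grip_force: 64.0
```

Request:
servo_tool(series=[[15, 30, 0, 0, 0, 0, 1], [35, 70, 0, 0, 0, 0, 1], [57, 112, 0, 0, 0, 0, 1], [79, 155, 0, 0, 0, 0, 1], [101, 198, 0, 0, 0, 0, 1], [123, 240, 0, 0, 0, 0, 1], [145, 283, 0, 0, 0, 0, 1], [165, 323, 0, 0, 0, 0, 1]])

```text
t: 9.9
position: [0.5781, 0.0467, 0.2211]
tcp_rot: [1.0, 0.006, 0.001, -0.0]
force: [0.7, -1.0, -1.4]
width: 0.643
grip_force: 63.5
```

Request:
servo_tool(series=[[22, 43, 0, 0, 0, 0, 1], [35, 68, 0, 0, 0, 0, 1], [39, 76, 0, 0, 0, 0, 1], [39, 76, -30, 0, 0, 0, 1], [39, 76, -60, 0, 0, 0, 1], [39, 76, -60, 0, 0, 0, 1]])

```text
t: 10.5
position: [0.6126, 0.1195, 0.1567]
tcp_rot: [1.0, 0.006, -0.004, 0.0]
force: [-1.6, 0.1, -2.4]
width: 0.643
grip_force: 64.1
```

```bash
python3 - <<'E'
from h import *
np.set_printoptions(precision=4,suppress=True)
s=monitor.state();print(s["t"],s["position"],s["tcp_rot"],s["width"],s["grip_force"],s["force"])
snap("scene");crop("scene",(180,135,460,300),"p1.png",2.8)
E
```

```text
10.5 [0.6126 0.1195 0.1567] [ 1.      0.0057 -0.0042  0.0005] 0.6425450788314894 64.07463669776917 [-1.5506  0.0609 -2.3843]
```

View pics/p1.png

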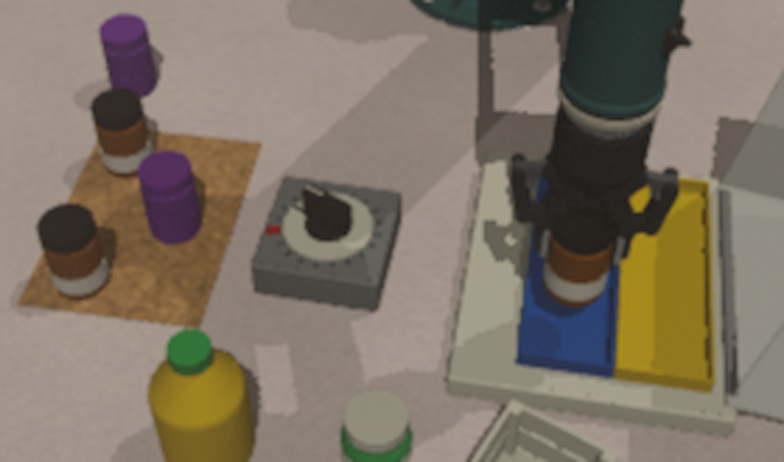

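The jar is held over the far part of the blue tray at (578,265 in the crop). Lower and release.

Request:
servo_tool(series=[[0, 0, -25, 0, 0, 0, 1], [0, 0, -45, 0, 0, 0, 1], [0, 0, -58, 0, 0, 0, 1], [0, 0, -65, 0, 0, 0, 1], [0, 0, -66, 0, 0, 0, 1], [0, 0, -66, 0, 0, 0, 1]])

```text
t: 11.15
position: [0.6171, 0.1205, 0.0952]
tcp_rot: [1.0, 0.006, 0.001, -0.0]
force: [0.4, -0.9, -1.7]
width: 0.643
grip_force: 64.5
```

Request:
servo_tool(series=[[0, 0, 0, 0, 0, 0, 0], [0, 0, 0, 0, 0, 0, 0], [0, 0, 0, 0, 0, 0, 0], [0, 0, 20, 0, 0, 0, 0], [0, 0, 60, 0, 0, 0, 0], [0, 0, 100, 0, 0, 0, 0], [0, 0, 130, 0, 0, 0, 0]])

```text
t: 11.85
position: [0.6172, 0.1207, 0.2271]
tcp_rot: [1.0, 0.006, 0.001, -0.0]
force: [-0.1, 1.1, 0.3]
width: 0.998
grip_force: 0.0
```

Request:
servo_tool(series=[[-140, -360, 0, 0, 0, 0, 0], [-140, -360, 0, 0, 0, 0, 0], [-140, -360, 0, 0, 0, 0, 0], [-140, -360, 0, 0, 0, 0, 0], [-140, -360, 0, 0, 0, 0, 0], [-140, -360, 0, 0, 0, 0, 0], [-140, -360, 0, 0, 0, 0, 0], [-140, -360, 0, 0, 0, 0, 0]])

```text
t: 12.65
position: [0.4753, -0.2421, 0.2248]
tcp_rot: [1.0, 0.005, 0.0, 0.001]
force: [0.2, -0.3, -0.8]
width: 1.0
grip_force: 0.0
```

Request:
servo_tool(series=[[-53, -130, 0, 0, 0, 0, 0], [-53, -130, 0, 0, 0, 0, 0], [-53, -130, 0, 0, 0, 0, 0], [-53, -130, 0, 0, 0, 0, 0], [-53, -130, 0, 0, 0, 0, 0]])

```text
t: 13.15
position: [0.423, -0.3701, 0.2244]
tcp_rot: [1.0, 0.005, 0.0, -0.0]
force: [0.0, -0.4, 0.4]
width: 1.005
grip_force: 0.0
```

```bash
python3 - <<'E'
from h import *
np.set_printoptions(precision=4,suppress=True)
s=monitor.state();print(s["t"],s["position"],s["tcp_rot"],s["joints"])
c=snap("wrist","w4.png")["color"];print(proj("wrist",[[.423,-.370,.088],[.592,-.369,.088]]))
m=(c.max(2)<45).astype(np.uint8);m[230:]=0
_,l,st,ce=cv2.connectedComponentsWithStats(m)
for i in range(1,len(st)):
    if st[i,4]>800: print(st[i],ce[i],onz("wrist",[ce[i]],.088))
f=snap("scene")
m=(f["color"].max(2)<50).astype(np.uint8);_,l,st,ce=cv2.connectedComponentsWithStats(m)
for i in range(1,len(st)):
    if 60<st[i,4]<600 and ce[i][1]>140: print("sc",st[i],ce[i],onz("scene",[ce[i]],.08))
E
```

```text
13.15 [ 0.423  -0.3701  0.2244] [ 1.      0.0046  0.0002 -0.0002] [-0.842   0.3277  1.623   0.0006  1.191   0.7193]
[[320.8432 194.8877]
 [321.2414 -59.6686]]
[  97    0   38  139 3091] [116.317   65.7544] [[ 0.5164 -0.2259  0.088 ]]
[   0   24   48   63 2386] [21.1153 56.65  ] [[ 0.5217 -0.1607  0.088 ]]
[ 352  156   69   68 3583] [385.7865 189.8032] [[ 0.4276 -0.4208  0.088 ]]
sc [554 142  37  27 521] [572.1036 156.6987] [[0.1799 0.7008 0.08  ]]
sc [517 145  18  19 191] [524.3141 153.466 ] [[0.1846 0.5546 0.08  ]]
sc [533 146  25  20 254] [543.9449 155.0748] [[0.1841 0.6146 0.08  ]]
sc [198 167  17  14 196] [205.9898 173.6224] [[ 0.424 -0.421  0.08 ]]
sc [519 168  16  22 167] [526.7605 178.0778] [[0.3055 0.537  0.08  ]]
sc [289 203  16  18 212] [296.1509 211.9858] [[ 0.5415 -0.1213  0.08  ]]
sc [194 208  20  17 262] [203.4618 216.4237] [[ 0.5941 -0.3685  0.08  ]]
sc [374 224  23  20 328] [385.4024 233.5091] [[0.5838 0.1241 0.08  ]]
```

J2 was knocked aside. Both cameras now put it at about (0.427, −0.421), still upright. Picking it there.

Request:
servo_tool(series=[[3, -45, 0, 0, 0, 0, 0], [3, -51, -50, 0, 0, 0, 0], [3, -51, -100, 0, 0, 0, 0], [3, -51, -140, 0, 0, 0, 0], [3, -51, -164, 0, 0, 0, 0], [3, -51, -164, 0, 0, 0, 0], [3, -51, -164, 0, 0, 0, 1], [3, -51, -164, 0, 0, 0, 1]])

```text
t: 14.05
position: [0.4279, -0.4209, 0.0622]
tcp_rot: [1.0, 0.006, 0.001, 0.001]
force: [-0.3, -0.5, 0.2]
width: 0.692
grip_force: 0.0
```

Request:
servo_tool(series=[[0, 0, 0, 0, 0, 0, 1], [0, 0, 0, 0, 0, 0, 1], [0, 0, 20, 0, 0, 0, 1], [0, 0, 60, 0, 0, 0, 1], [0, 0, 100, 0, 0, 0, 1], [0, 0, 140, 0, 0, 0, 1], [0, 0, 160, 0, 0, 0, 1]])

```text
t: 14.75
position: [0.4275, -0.4217, 0.225]
tcp_rot: [1.0, 0.006, 0.002, 0.002]
force: [-0.2, -0.7, -0.9]
width: 0.647
grip_force: 64.1
```

Request:
servo_tool(series=[[6, 30, 0, 0, 0, 0, 1], [15, 75, 0, 0, 0, 0, 1], [24, 122, 0, 0, 0, 0, 1], [33, 170, 0, 0, 0, 0, 1], [43, 218, 0, 0, 0, 0, 1], [52, 266, 0, 0, 0, 0, 1], [61, 313, 0, 0, 0, 0, 1], [70, 360, 0, 0, 0, 0, 1]])

```text
t: 15.55
position: [0.4963, -0.0585, 0.2211]
tcp_rot: [1.0, 0.006, 0.001, 0.0]
force: [0.5, 0.6, -2.3]
width: 0.645
grip_force: 64.3
```

Request:
servo_tool(series=[[9, 46, 0, 0, 0, 0, 1], [18, 92, 0, 0, 0, 0, 1], [26, 133, 0, 0, 0, 0, 1], [34, 168, 0, 0, 0, 0, 1], [37, 184, 0, 0, 0, 0, 1], [37, 184, -30, 0, 0, 0, 1], [37, 184, -60, 0, 0, 0, 1], [37, 184, -60, 0, 0, 0, 1]])

```text
t: 16.35
position: [0.5301, 0.1229, 0.1573]
tcp_rot: [1.0, 0.006, -0.004, 0.001]
force: [-1.1, 0.5, -2.2]
width: 0.642
grip_force: 64.5
```

```bash
python3 - <<'E'
from h import *
np.set_printoptions(precision=4,suppress=True)
s=monitor.state();print(s["t"],s["position"],s["width"],s["grip_force"],s["force"])
snap("scene");snap("side");crop("scene",(340,150,460,290),"a.png",3.3);crop("side",(200,150,320,290),"b.png",3.3)
cv2.imwrite("pics/p2.png",np.hstack([cv2.imread("pics/a.png"),cv2.imread("pics/b.png")]))
E
```

```text
16.35 [0.5301 0.1229 0.1573] 0.6417091924257445 64.46167588233948 [-1.125   0.5425 -2.235 ]
```

View pics/p2.png

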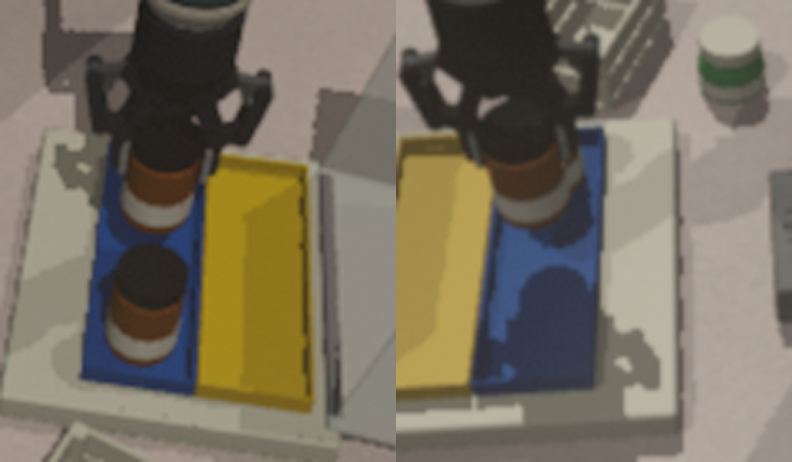

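J3 stands in the far slot and J2 is held over the middle. Lower it and release.

Request:
servo_tool(series=[[0, 0, -25, 0, 0, 0, 1], [0, 0, -45, 0, 0, 0, 1], [0, 0, -58, 0, 0, 0, 1], [0, 0, -65, 0, 0, 0, 1], [0, 0, -66, 0, 0, 0, 1], [0, 0, -66, 0, 0, 0, 1]])

```text
t: 17.05
position: [0.5341, 0.1234, 0.0956]
tcp_rot: [1.0, 0.006, 0.001, 0.0]
force: [-1.8, -0.4, 2.1]
width: 0.643
grip_force: 64.9
```

Request:
servo_tool(series=[[0, 0, 0, 0, 0, 0, 0], [0, 0, 0, 0, 0, 0, 0], [0, 0, 0, 0, 0, 0, 0], [0, 0, 20, 0, 0, 0, 0], [0, 0, 60, 0, 0, 0, 0], [0, 0, 100, 0, 0, 0, 0], [0, 0, 130, 0, 0, 0, 0]])

```text
t: 17.75
position: [0.5342, 0.1237, 0.2267]
tcp_rot: [1.0, 0.006, 0.001, -0.0]
force: [1.1, -0.7, 1.3]
width: 1.001
grip_force: 0.0
```

Request:
servo_tool(series=[[45, -375, 0, 0, 0, 0, 0], [45, -375, 0, 0, 0, 0, 0], [45, -375, 0, 0, 0, 0, 0], [45, -375, 0, 0, 0, 0, 0], [45, -375, 0, 0, 0, 0, 0], [45, -375, 0, 0, 0, 0, 0], [45, -375, 0, 0, 0, 0, 0], [45, -375, 0, 0, 0, 0, 0]])

```text
t: 18.55
position: [0.5788, -0.2557, 0.2244]
tcp_rot: [1.0, 0.005, 0.001, 0.001]
force: [0.2, -0.3, -0.9]
width: 0.999
grip_force: 0.0
```

Request:
servo_tool(series=[[15, -117, 0, 0, 0, 0, 0], [15, -117, 0, 0, 0, 0, 0], [15, -117, 0, 0, 0, 0, 0], [15, -117, 0, 0, 0, 0, 0], [15, -117, 0, 0, 0, 0, 0]])

```text
t: 19.05
position: [0.5931, -0.3676, 0.2238]
tcp_rot: [1.0, 0.006, -0.0, -0.001]
force: [-0.6, -0.1, -0.9]
width: 0.999
grip_force: 0.0
```

```bash
python3 - <<'E'
from h import *
np.set_printoptions(precision=4,suppress=True)
s=monitor.state();print(s["t"],s["position"],s["tcp_rot"],s["joints"])
c=snap("wrist","w5.png")["color"];print(proj("wrist",[[.593,-.369,.088]]))
m=(c.max(2)<45).astype(np.uint8);m[245:]=0
_,l,st,ce=cv2.connectedComponentsWithStats(m)
for i in range(1,len(st)):
    if st[i,4]>800: print(st[i],ce[i],onz("wrist",[ce[i]],.088))
f=snap("scene")
m=(f["color"].max(2)<50).astype(np.uint8);_,l,st,ce=cv2.connectedComponentsWithStats(m)
for i in range(1,len(st)):
    if 60<st[i,4]<600 and ce[i][1]>160: print("sc",st[i],ce[i],onz("scene",[ce[i]],.08),onz("scene",[ce[i]],.115))
E
```

```text
19.05 [ 0.5931 -0.3676  0.2238] [ 1.      0.0056 -0.0004 -0.0008] [-0.6543  0.5196  1.3051  0.0009  1.3186  0.9052]
[[322.858  195.0405]]
[ 292  156   67   69 3611] [324.8222 190.226 ] [[ 0.597  -0.3705  0.088 ]]
[ 134  179   23   66 1113] [145.1905 213.5076] [[ 0.5759 -0.2272  0.088 ]]
[ 14 227  76  18 804] [ 58.0149 237.6082] [[ 0.554  -0.1526  0.088 ]]
sc [519 168  16  22 166] [526.7169 178.0904] [[0.3056 0.5368 0.08  ]] [[0.3479 0.5154 0.115 ]]
sc [289 203  16  18 208] [296.1923 211.9808] [[ 0.5414 -0.1211  0.08  ]] [[ 0.5734 -0.1139  0.115 ]]
sc [377 202  21  17 271] [387.2177 210.155 ] [[0.4984 0.1268 0.08  ]] [[0.5323 0.1233 0.115 ]]
sc [194 208  20  17 260] [203.4269 216.4423] [[ 0.5942 -0.3686  0.08  ]] [[ 0.6239 -0.3505  0.115 ]]
sc [374 225  23  19 325] [385.2892 233.5969] [[0.5841 0.1239 0.08  ]] [[0.6142 0.1205 0.115 ]]
```

Request:
servo_tool(series=[[2, -1, -50, 0, 0, 0, 0], [2, -1, -100, 0, 0, 0, 0], [2, -1, -140, 0, 0, 0, 0], [2, -1, -164, 0, 0, 0, 0], [2, -1, -164, 0, 0, 0, 0], [2, -1, -164, 0, 0, 0, 1], [2, -1, -164, 0, 0, 0, 1], [2, -1, -164, 0, 0, 0, 1]])

```text
t: 19.95
position: [0.597, -0.3699, 0.0631]
tcp_rot: [1.0, 0.006, 0.002, 0.001]
force: [-0.3, 1.6, 5.2]
width: 0.639
grip_force: 63.3
```

Request:
servo_tool(series=[[0, 0, 0, 0, 0, 0, 1], [0, 0, 0, 0, 0, 0, 1], [0, 0, 20, 0, 0, 0, 1], [0, 0, 60, 0, 0, 0, 1], [0, 0, 100, 0, 0, 0, 1], [0, 0, 140, 0, 0, 0, 1], [0, 0, 160, 0, 0, 0, 1]])

```text
t: 20.65
position: [0.5969, -0.3707, 0.2257]
tcp_rot: [1.0, 0.006, 0.003, 0.002]
force: [0.7, -0.9, -1.5]
width: 0.643
grip_force: 63.8
```

Request:
servo_tool(series=[[-8, 28, 0, 0, 0, 0, 1], [-20, 70, 0, 0, 0, 0, 1], [-33, 114, 0, 0, 0, 0, 1], [-47, 160, 0, 0, 0, 0, 1], [-60, 205, 0, 0, 0, 0, 1], [-73, 250, 0, 0, 0, 0, 1], [-87, 296, 0, 0, 0, 0, 1], [-100, 342, 0, 0, 0, 0, 1]])

```text
t: 21.45
position: [0.4946, -0.0259, 0.2211]
tcp_rot: [1.0, 0.006, 0.001, 0.0]
force: [0.8, 0.2, -1.9]
width: 0.643
grip_force: 64.1
```

Request:
servo_tool(series=[[-13, 46, 0, 0, 0, 0, 1], [-26, 90, 0, 0, 0, 0, 1], [-36, 125, 0, 0, 0, 0, 1], [-43, 147, 0, 0, 0, 0, 1], [-45, 153, 0, 0, 0, 0, 1], [-45, 153, -30, 0, 0, 0, 1], [-45, 153, -60, 0, 0, 0, 1], [-45, 153, -60, 0, 0, 0, 1]])

```text
t: 22.25
position: [0.448, 0.1246, 0.158]
tcp_rot: [1.0, 0.006, -0.003, 0.001]
force: [-1.0, -1.3, -1.8]
width: 0.645
grip_force: 64.2
```

Request:
servo_tool(series=[[0, 0, -25, 0, 0, 0, 1], [0, 0, -45, 0, 0, 0, 1], [0, 0, -58, 0, 0, 0, 1], [0, 0, -65, 0, 0, 0, 1], [0, 0, -66, 0, 0, 0, 1], [0, 0, -66, 0, 0, 0, 1]])

```text
t: 22.85
position: [0.4516, 0.1255, 0.0957]
tcp_rot: [1.0, 0.006, 0.001, -0.0]
force: [-0.8, -0.6, -0.9]
width: 0.643
grip_force: 64.0
```

Request:
servo_tool(series=[[0, 0, 0, 0, 0, 0, 0], [0, 0, 0, 0, 0, 0, 0], [0, 0, 0, 0, 0, 0, 0], [0, 0, 20, 0, 0, 0, 0], [0, 0, 70, 0, 0, 0, 0], [0, 0, 120, 0, 0, 0, 0], [0, 0, 170, 0, 0, 0, 0], [0, 0, 220, 0, 0, 0, 0]])

```text
t: 23.65
position: [0.4499, 0.1255, 0.3166]
tcp_rot: [1.0, 0.006, 0.0, -0.0]
force: [1.4, -0.1, -1.4]
width: 1.003
grip_force: 0.0
```

Request:
servo_tool(series=[[0, 0, 57, 0, 0, 10, 0], [0, 0, 57, 0, 0, 20, 0]])

```text
t: 23.85
position: [0.4534, 0.1259, 0.3782]
tcp_rot: [0.987, 0.158, 0.006, 0.0]
force: [0.6, 0.7, -0.4]
width: 1.001
grip_force: 0.0
```

```bash
python3 - <<'E'
from h import *
np.set_printoptions(precision=4,suppress=True)
s=monitor.state();print(s["t"],s["position"],s["tcp_rot"])
snap("scene");snap("side");crop("scene",(340,150,460,290),"a.png",3.3);crop("side",(200,150,320,290),"b.png",3.3)
cv2.imwrite("pics/p3.png",np.hstack([cv2.imread("pics/a.png"),cv2.imread("pics/b.png")]))
E
```

```text
23.85 [0.4534 0.1259 0.3782] [0.9874 0.1582 0.006  0.0002]
```

View pics/p3.png

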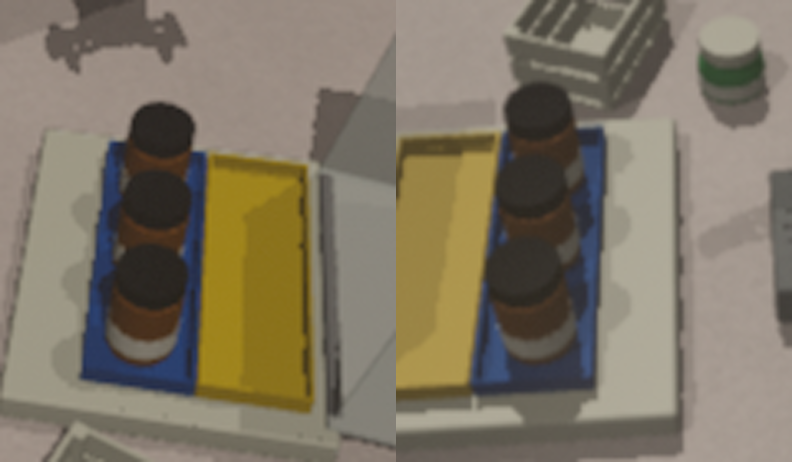

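All three jars stand upright in the blue tray. Back to the tab.

Request:
servo_tool(series=[[89, 304, 0, 0, 0, 68, 0], [89, 304, 0, 0, 0, 68, 0], [89, 304, 0, 0, 0, 68, 0], [89, 304, 0, 0, 0, 68, 0], [89, 304, 0, 0, 0, 68, 0], [89, 304, 0, 0, 0, 68, 0], [89, 304, 0, 0, 0, 68, 0], [89, 304, 0, 0, 0, 68, 0]])

```text
t: 24.75
position: [0.5389, 0.4321, 0.3674]
tcp_rot: [0.731, 0.683, -0.002, -0.001]
force: [-0.6, -0.1, -0.3]
width: 0.999
grip_force: 0.0
```

Request:
servo_tool(series=[[0, 0, 0, 0, 0, 2, 0], [0, 0, 0, 0, 0, 2, 0]])

```text
t: 24.95
position: [0.5387, 0.4294, 0.3685]
tcp_rot: [0.721, 0.693, -0.002, -0.0]
force: [-0.8, -0.7, 0.4]
width: 1.001
grip_force: 0.0
```

Request:
servo_tool(series=[[0, 1, -50, 0, 0, 0, 0], [0, 1, -90, 0, 0, 0, 0], [0, 1, -102, 0, 0, 0, 0], [0, 1, -102, 0, 0, 0, 0], [0, 1, -102, 0, 0, 0, 1], [0, 1, -102, 0, 0, 0, 1], [0, 1, -102, 0, 0, 0, 1], [0, 1, -102, 0, 0, 0, 1]])

```text
t: 25.75
position: [0.54, 0.431, 0.2709]
tcp_rot: [0.72, 0.694, 0.001, 0.0]
force: [-1.0, 0.4, -0.8]
width: 0.332
grip_force: 0.0
```

```bash
python3 - <<'E'
from h import *
np.set_printoptions(precision=4,suppress=True)
s=monitor.state();print(s["t"],s["position"],s["width"],s["grip_force"],s["force"])
hy,r=.2715,.2885
P=lambda a:np.array([-.028*r*(np.cos(np.radians(a))),-r*np.cos(np.radians(a)),r*np.sin(np.radians(a))])*1000
A=np.r_[123.4:21:23j]
for i in range(0,23,8):
    for a in A[i+1:i+9] if i+1<23 else []: print(round(a,1),np.round(P(a)-P(A[i])))
    print()
E
```

```text
25.75 [0.54   0.431  0.2709] 0.33205520593742466 0.0 [-0.9752  0.3653 -0.8292]
118.7 [ -1. -20.  12.]
114.1 [ -1. -41.  23.]
109.4 [ -2. -63.  31.]
104.8 [ -2. -85.  38.]
100.1 [  -3. -108.   43.]
95.5 [  -4. -131.   46.]
90.8 [  -4. -155.   48.]
86.2 [  -5. -178.   47.]

81.5 [ -1. -23.  -3.]
76.9 [ -1. -46.  -7.]
72.2 [ -2. -69. -13.]
67.5 [ -3. -91. -21.]
62.9 [  -3. -112.  -31.]
58.2 [  -4. -133.  -43.]
53.6 [  -4. -152.  -56.]
48.9 [  -5. -170.  -70.]

44.3 [ -0. -17. -16.]
39.6 [ -1. -33. -34.]
35.0 [ -1. -47. -52.]
30.3 [ -2. -60. -72.]
25.7 [ -2. -71. -93.]
21.0 [  -2.  -80. -114.]
```

Request:
servo_tool(series=[[0, 0, 0, 0, 0, 0, 1], [0, 0, 0, 0, 0, 0, 1], [0, -9, 5, 0, 0, 0, 1], [-1, -20, 12, 0, 0, 0, 1], [-1, -41, 23, 0, 0, 0, 1], [-2, -63, 31, 0, 0, 0, 1], [-2, -85, 38, 0, 0, 0, 1], [-3, -108, 43, 0, 0, 0, 1]])

```text
t: 26.55
position: [0.5359, 0.3237, 0.3132]
tcp_rot: [0.72, 0.694, 0.001, -0.002]
force: [-1.4, 4.4, 2.3]
width: 0.267
grip_force: 60.2
```

Request:
servo_tool(series=[[-1, -23, 3, 0, 0, 0, 1], [-1, -47, 5, 0, 0, 0, 1], [-2, -70, 4, 0, 0, 0, 1], [-3, -93, 1, 0, 0, 0, 1], [-3, -116, -3, 0, 0, 0, 1], [-4, -139, -9, 0, 0, 0, 1], [-5, -161, -17, 0, 0, 0, 1], [-5, -182, -27, 0, 0, 0, 1]])

```text
t: 27.35
position: [0.5296, 0.1397, 0.286]
tcp_rot: [0.72, 0.694, -0.001, -0.001]
force: [-7.2, -0.1, 7.6]
width: 0.265
grip_force: 59.0
```

Request:
servo_tool(series=[[-1, -21, -12, 0, 0, 0, 1], [-1, -40, -25, 0, 0, 0, 1], [-2, -58, -39, 0, 0, 0, 1], [-2, -75, -55, 0, 0, 0, 1], [-3, -91, -73, 0, 0, 0, 1], [-3, -105, -91, 0, 0, 0, 1], [-4, -118, -111, 0, 0, 0, 1], [-4, -129, -132, 0, 0, 0, 1]])

```text
t: 28.15
position: [0.5251, 0.0101, 0.1526]
tcp_rot: [0.72, 0.694, -0.002, -0.001]
force: [-4.4, -1.6, 3.6]
width: 0.267
grip_force: 58.8
```

Request:
servo_tool(series=[[0, -5, -10, 0, 0, 0, 1], [0, -9, -21, 0, 0, 0, 1], [0, -9, -21, 0, 0, 0, 1]])

```text
t: 28.45
position: [0.525, 0.0024, 0.1339]
tcp_rot: [0.72, 0.694, -0.001, -0.002]
force: [-12.5, 0.5, 24.5]
width: 0.265
grip_force: 67.5
```

Request:
servo_tool(series=[[2, 0, -4, 0, 0, 0, 1], [2, 0, -6, 0, 0, 0, 1], [2, 0, -6, 0, 0, 0, 1], [2, 0, -6, 0, 0, 0, 1]])

```text
t: 28.85
position: [0.5251, 0.0024, 0.1332]
tcp_rot: [0.72, 0.694, -0.003, -0.002]
force: [-31.5, -1.1, 82.4]
width: 0.266
grip_force: 74.7
```

Shut on its stop (no travel at 82 N). Ease off, release and lift.

Request:
servo_tool(series=[[-3, 0, 6, 0, 0, 0, 1], [-3, 0, 6, 0, 0, 0, 0], [-3, 0, 6, 0, 0, 0, 0], [-3, 0, 6, 0, 0, 0, 0], [-3, 0, 6, 0, 0, 0, 0], [-3, 0, 50, 0, 0, 0, 0], [-3, 0, 90, 0, 0, 0, 0], [-3, 0, 112, 0, 0, 0, 0]])

```text
t: 29.65
position: [0.5279, 0.0024, 0.2406]
tcp_rot: [0.72, 0.694, 0.001, 0.001]
force: [0.0, -0.4, 0.1]
width: 1.002
grip_force: 0.0
```

Request:
servo_tool(series=[[0, -50, 0, 0, 0, 0, 0], [-30, -90, 0, 0, 0, 0, 0], [-60, -127, 0, 0, 0, 0, 0], [-60, -127, 0, 0, 0, 0, 0], [-60, -127, 0, 0, 0, 0, 0]])

```text
t: 30.15
position: [0.4661, -0.1251, 0.2379]
tcp_rot: [0.721, 0.693, 0.0, -0.0]
force: [-0.7, 0.0, -0.1]
width: 1.005
grip_force: 0.0
```

```bash
python3 - <<'E'
from h import *
np.set_printoptions(precision=4,suppress=True)
s=monitor.state();print(s["t"],s["position"],s["tcp_rot"],s["joints"])
snap("wrist","w6.png");print(proj("wrist",[[.523,-.124,.089],[.523,-.124,.048],[.538,-.178,.045]]))
snap("scene");snap("side")
# hood shut check: scene vs predicted tab z
E
```

```text
30.15 [ 0.4661 -0.1251  0.2379] [ 0.7212  0.6927  0.0001 -0.0004] [-0.4058  0.2008  1.7687  0.0004  1.1727 -0.3656]
[[392.2473 184.254 ]
 [383.8977 172.4936]
 [397.847  224.6637]]
```

View pics/w6.png

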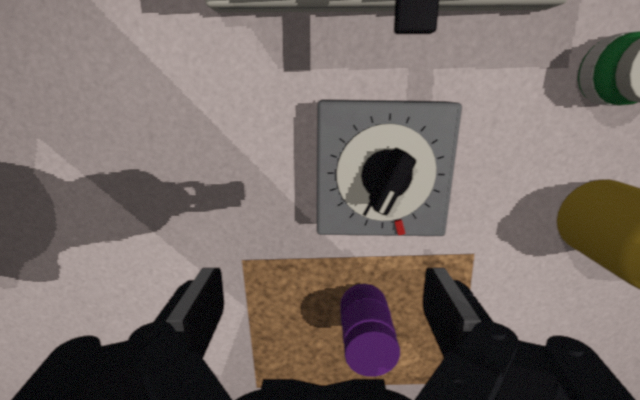

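The dial disc is centred near (387,172), the red mark is at (399,227) and the pointer is near (367,210). Enlarging.

```bash
python3 - <<'E'
from h import *
crop("wrist",(310,95,470,240),"dial.png",4)
E
```

```text
(no output)
```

View pics/dial.png

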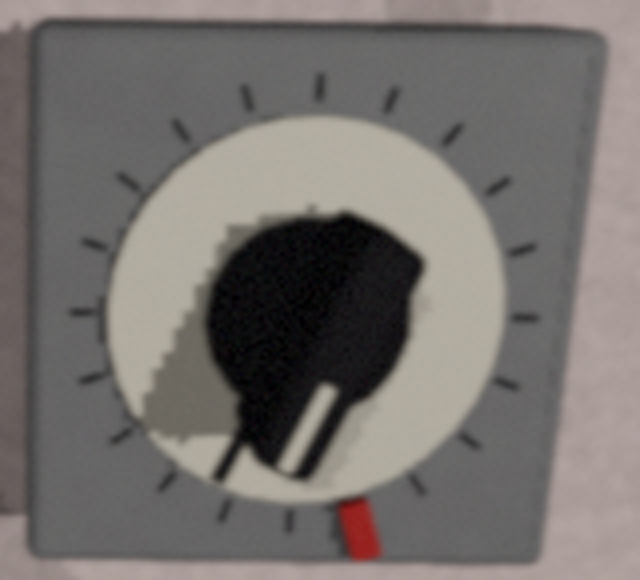

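```bash
python3 - <<'E'
from h import *
np.set_printoptions(precision=4,suppress=True)
W=lambda pts,z:onz("wrist",[(x/4+310,y/4+95) for x,y in pts],z)[:,:2]
# disc outline ellipse z~.048: left107,right505,top114,bottom503
d=W([(107,310),(505,310),(306,114),(306,503)],.048);print(d);c=np.array([d[:2,0].mean(),d[2:,1].mean()]);print("centre",c)
t=W([(20+15,30),(603,35),(540,560),(33,555)],.045);print("box",t,t.mean(0))
pt=W([(220,480),(238,445)],.048);print("ptr",pt,np.degrees(np.arctan2(*(pt-c)[:,::-1].T)),np.linalg.norm(pt-c,axis=1))
m=W([(354,505),(368,556)],.046);print("mark",m,np.degrees(np.arctan2(*(m-c)[:,::-1].T)))
l=W([(328,388),(290,470)],.089);v=l[1]-l[0];print("knob",l,np.degrees(np.arctan2(v[1],v[0])),np.degrees(np.arctan2(*(l-c)[:,::-1].T)))
k=W([(345,212),(425,265),(245,450),(308,478)],.089);print("bar corners",k,k.mean(0));v=(k[2]+k[3]-k[0]-k[1]);print(np.degrees(np.arctan2(v[1],v[0])))
E
```

```text
[[ 0.4793 -0.1222]
 [ 0.5715 -0.126 ]
 [ 0.5247 -0.0794]
 [ 0.5262 -0.1722]]
centre [ 0.5254 -0.1258]
box [[ 0.4653 -0.0592]
 [ 0.5903 -0.0653]
 [ 0.5851 -0.191 ]
 [ 0.4593 -0.1846]] [ 0.525 -0.125]
ptr [[ 0.5054 -0.1654]
 [ 0.5097 -0.1566]] [-116.851  -117.0189] [0.0444 0.0346]
mark [[ 0.5383 -0.174 ]
 [ 0.5422 -0.1877]] [-74.9961 -74.8549]
knob [[ 0.5229 -0.1306]
 [ 0.5154 -0.1482]] -113.20279143805352 [-117.356  -114.1106]
bar corners [[ 0.5255 -0.0944]
 [ 0.5417 -0.1057]
 [ 0.5059 -0.1434]
 [ 0.5192 -0.1502]] [ 0.5231 -0.1234]
-114.25160441598678
```

Pointer at −117°, mark at −75°, knob bar at about −113.5°. Dial axis about (0.5245, −0.1245). Align across the bar and grip.

Request:
servo_tool(series=[[40, 0, 0, 0, 0, -8, 0], [59, 0, 0, 0, 0, -16, 0], [59, 0, 0, 0, 0, -21, 0], [59, 0, -45, 0, 0, -21, 0], [59, 0, -90, 0, 0, -21, 0], [59, 0, -130, 0, 0, -21, 0], [59, 0, -160, 0, 0, -21, 0], [59, 0, -160, 0, 0, -21, 0]])

```text
t: 31.1
position: [0.523, -0.122, 0.0743]
tcp_rot: [0.834, 0.552, -0.002, -0.003]
force: [-0.2, 0.7, -0.1]
width: 0.998
grip_force: 0.0
```

Request:
servo_tool(series=[[0, 0, 0, 0, 0, 0, 1], [0, 0, 0, 0, 0, 0, 1], [0, 0, 0, 0, 0, 0, 1], [0, 0, 0, 0, 0, 0, 1], [0, 0, 0, 0, 0, 0, 1], [0, 0, 0, 0, 0, 0, 1], [0, 0, 0, 0, 0, 0, 1]])

```text
t: 31.8
position: [0.5248, -0.1242, 0.0795]
tcp_rot: [0.835, 0.551, -0.0, -0.0]
force: [-3.5, 2.0, 10.9]
width: 0.161
grip_force: 58.6
```

Request:
servo_tool(series=[[0, 0, 0, 0, 0, 5, 1], [0, 0, 0, 0, 0, 10, 1], [0, 0, 0, 0, 0, 15, 1], [0, 0, 0, 0, 0, 20, 1], [0, 0, 0, 0, 0, 25, 1], [0, 0, 0, 0, 0, 30, 1], [0, 0, 0, 0, 0, 35, 1], [0, 0, 0, 0, 0, 40, 1]])

```text
t: 32.6
position: [0.5247, -0.1242, 0.0795]
tcp_rot: [0.595, 0.804, -0.0, -0.0]
force: [-4.9, 1.6, 10.4]
width: 0.165
grip_force: 58.7
```

Request:
servo_tool(series=[[0, 0, 0, 0, 0, 5, 1], [0, 0, 0, 0, 0, 10, 1], [0, 0, 0, 0, 0, 15, 1], [0, 0, 0, 0, 0, 20, 1], [0, 0, 0, 0, 0, 25, 1], [0, 0, 0, 0, 0, 30, 1], [0, 0, 0, 0, 0, 34, 1], [0, 0, 0, 0, 0, 34, 1]])

```text
t: 33.4
position: [0.5247, -0.1241, 0.0795]
tcp_rot: [0.334, 0.943, 0.0, -0.0]
force: [-3.9, 1.3, 10.9]
width: 0.165
grip_force: 58.8
```

```bash
python3 - <<'E'
from h import *
np.set_printoptions(precision=4,suppress=True)
s=monitor.state();q=s["tcp_rot"];M=R.from_quat(q).as_matrix();print(s["t"],s["position"],s["width"],s["grip_force"],s["force"],s["ft_torque"],"tool y",np.degrees(np.arctan2(M[1,1],M[0,1])))
snap("scene");snap("side");crop("scene",(255,185,340,255),"a.png",6);snap("wrist")
# unwrap disc ring for each view: darkness vs angle at radius 38..44mm
c=np.array([.525,-.125])
for n in("scene","side","wrist"):
    g=cv2.cvtColor(np.load("pics/"+n+"_last.npz")["c"],cv2.COLOR_RGB2GRAY).astype(np.float32)
    A=np.arange(-180,180,2.);v=[]
    for a in A:
        P=[[*(c+r*np.array([np.cos(np.radians(a)),np.sin(np.radians(a))])),.048] for r in(.034,.037,.040,.042)]
        u=proj(n,P).astype(np.float32);v.append(cv2.remap(g,u[:,:1],u[:,1:],1).mean())
    print(n,[(int(a),int(x)) for a,x in zip(A,v) if -120<a<0])
E
```

```text
33.4 [ 0.5247 -0.1241  0.0795] 0.16463825602311896 58.7616491317749 [-3.9303  1.2625 10.8835] [0.3873 0.6543 0.0115] tool y 50.95415331920693
scene [(-118, 126), (-116, 130), (-114, 132), (-112, 135), (-110, 135), (-108, 135), (-106, 135), (-104, 134), (-102, 133), (-100, 133), (-98, 132), (-96, 132), (-94, 133), (-92, 133), (-90, 132), (-88, 132), (-86, 132), (-84, 132), (-82, 132), (-80, 132), (-78, 132), (-76, 132), (-74, 132), (-72, 132), (-70, 132), (-68, 133), (-66, 132), (-64, 132), (-62, 130), (-60, 126), (-58, 120), (-56, 113), (-54, 103), (-52, 92), (-50, 82), (-48, 86), (-46, 97), (-44, 109), (-42, 120), (-40, 126), (-38, 131), (-36, 131), (-34, 131), (-32, 131), (-30, 131), (-28, 131), (-26, 132), (-24, 133), (-22, 134), (-20, 133), (-18, 133), (-16, 132), (-14, 131), (-12, 131), (-10, 132), (-8, 132), (-6, 132), (-4, 132), (-2, 132)]
side [(-118, 188), (-116, 188), (-114, 189), (-112, 189), (-110, 190), (-108, 190), (-106, 191), (-104, 191), (-102, 190), (-100, 190), (-98, 189), (-96, 188), (-94, 187), (-92, 187), (-90, 187), (-88, 186), (-86, 186), (-84, 186), (-82, 187
[... 431 characters left out ...]
, (-4, 62), (-2, 62)]
wrist [(-118, 184), (-116, 185), (-114, 186), (-112, 186), (-110, 189), (-108, 189), (-106, 190), (-104, 190), (-102, 191), (-100, 191), (-98, 184), (-96, 174), (-94, 150), (-92, 133), (-90, 85), (-88, 23), (-86, 21), (-84, 21), (-82, 24), (-80, 23), (-78, 24), (-76, 23), (-74, 23), (-72, 23), (-70, 23), (-68, 24), (-66, 24), (-64, 22), (-62, 22), (-60, 24), (-58, 26), (-56, 22), (-54, 24), (-52, 24), (-50, 28), (-48, 30), (-46, 31), (-44, 85), (-42, 156), (-40, 152), (-38, 133), (-36, 40), (-34, 23), (-32, 21), (-30, 18), (-28, 17), (-26, 16), (-24, 15), (-22, 18), (-20, 19), (-18, 21), (-16, 21), (-14, 22), (-12, 22), (-10, 22), (-8, 22), (-6, 23), (-4, 23), (-2, 25)]
```

Pointer is now at about −50°, 25° below the mark, as intended. Bring it clockwise part-way, then measure it against the mark.

Request:
servo_tool(series=[[0, 0, 0, 0, 0, -5, 1], [0, 0, 0, 0, 0, -10, 1], [0, 0, 0, 0, 0, -15, 1], [0, 0, 0, 0, 0, -20, 1], [0, 0, 0, 0, 0, -25, 1], [0, 0, 0, 0, 0, -30, 1], [0, 0, 0, 0, 0, -34, 1], [0, 0, 0, 0, 0, -34, 1]])

```text
t: 34.35
position: [0.5247, -0.1241, 0.0795]
tcp_rot: [0.597, 0.803, -0.0, -0.0]
force: [-4.5, 2.2, 9.8]
width: 0.167
grip_force: 58.7
```

```bash
cat > dial.py <<'E'
from h import *
np.set_printoptions(precision=4,suppress=True)
s=monitor.state();M=R.from_quat(s["tcp_rot"]).as_matrix();print(s["t"],s["position"],s["grip_force"],"tool y",np.degrees(np.arctan2(M[1,1],M[0,1])))
c=np.array([.525,-.125]);A=np.arange(-130,-20,.5)
def prof(n,img,rs,z):
    v=[]
    for a in A:
        e=np.array([np.cos(np.radians(a)),np.sin(np.radians(a))])
        u=proj(n,[[*(c+r*e),z] for r in rs]).astype(np.float32);v.append(cv2.remap(img,u[:,:1].copy(),u[:,1:].copy(),1).mean())
    return np.array(v)
def cen(w): w=np.clip(w-.3*w.max(),0,None);k=w.argmax();m=abs(A-A[k])<10;return (A[m]*w[m]).sum()/w[m].sum(),w.max()
for n in("scene","side"):
    C=snap(n)["color"].astype(np.float32);g=C.mean(2);red=C[...,0]-(C[...,1]+C[...,2])/2
    p=prof(n,g,(.036,.039,.042),.048);m=prof(n,red,(.053,.056,.059),.046)
    print(n,"ptr",cen(np.median(p)-p),"mark",cen(m))
E
python3 dial.py
```

```text
34.35 [ 0.5247 -0.1241  0.0795] 58.73463571071625 tool y 16.73915950322165
scene ptr (np.float64(-126.73778832148462), np.float32(57.240265)) mark (np.float64(-79.00546951052664), np.float32(55.9125))
side ptr (np.float64(-25.231724869951204), np.float32(71.86628)) mark (np.float64(-74.00010244141355), np.float32(44.4958))
```

```bash
sed -i 's/np.arange(-130,-20,.5)/np.arange(-95,-45,.5)/' dial.py; cat >> dial.py <<'E'
# disc centre seen by each camera: bright region fitted
for n in("scene","side"):
    C=np.load("pics/"+n+"_last.npz")["c"];g=C.mean(2)
    u0=proj(n,[[*c,.048]])[0]
    for rr in (.0455,.0465):
        pass
    pts=[]
    for a in np.arange(-180,180,3):
        e=np.array([np.cos(np.radians(a)),np.sin(np.radians(a))]);rs=np.arange(.040,.054,.0005)
        u=proj(n,[[*(c+r*e),.048] for r in rs]).astype(np.float32);v=cv2.remap(g.astype(np.float32),u[:,:1].copy(),u[:,1:].copy(),1)[:,0]
        d=np.diff(cv2.GaussianBlur(v[None],(5,1),0)[0]);k=d.argmin()
        if d[k]<-4 and v[max(k-5,0)]>110 and 2<k<len(d)-3: pts.append(c+rs[k]*e)
    pts=np.array(pts)
    if len(pts)>10:
        B=np.c_[2*pts,np.ones(len(pts))];w=np.ones(len(pts))
        for _ in range(8):
            x=np.linalg.lstsq(B*w[:,None],(pts**2).sum(1)*w,rcond=None)[0];r=np.sqrt(x[2]+x[:2]@x[:2]);res=abs(np.linalg.norm(pts-x[:2],axis=1)-r);w=1/(1+(res/.0007)**2)
        print(n,"centre",x[:2],"r",r,len(pts))
E
python3 dial.py; python3 - <<'E'
from h import *
crop("scene",(255,185,335,255),"a.png",5);crop("side",(305,190,375,260),"b.png",5)
a=cv2.imread("pics/a.png");b=cv2.imread("pics/b.png");cv2.imwrite("pics/d2.png",np.hstack([a,b[:350]]))
E
```

```text
34.45 [ 0.5248 -0.1242  0.0795] 58.734771609306335 tool y 16.838929525916665
scene ptr (np.float64(-65.9219513030448), np.float32(36.037956)) mark (np.float64(-79.00890301237943), np.float32(55.2125))
side ptr (np.float64(-50.08190411620239), np.float32(63.920433)) mark (np.float64(-74.03522879750639), np.float32(44.567577))
scene centre [ 0.5241 -0.1241] r 0.04624755108972779 82
side centre [ 0.5244 -0.1243] r 0.046108355467766475 75
```

```bash
sed -i 's/^c=np.array.*;A=/c=np.array([.5243,-.1242]);A=/' dial.py; sed -i 's/,.039,.042),.048);m=prof(n,red,(.053,.056,.059),.046)/,.039,.042),.048);m=prof(n,red,(.050,.053,.056,.059),.046)/' dial.py; python3 dial.py; python3 - <<'E'
from h import *
# red blob centroids
for n in("scene","side"):
    C=np.load("pics/"+n+"_last.npz")["c"].astype(float);red=C[...,0]-(C[...,1]+C[...,2])/2
    u=proj(n,[[.5395,-.179,.046]])[0].astype(int);s=red[u[1]-10:u[1]+11,u[0]-10:u[0]+11].clip(25)-25
    yy,xx=np.mgrid[u[1]-10:u[1]+11,u[0]-10:u[0]+11];p=((xx*s).sum()/s.sum(),(yy*s).sum()/s.sum());w=onz(n,[p],.046)[0]
    print(n,p,w,np.degrees(np.arctan2(w[1]+.1242,w[0]-.5243)),s.max())
E
```

```text
34.55 [ 0.5248 -0.1242  0.0795] 58.73307466506958 tool y 16.8461142030985
scene ptr (np.float64(-65.39982742095123), np.float32(36.23966)) mark (np.float64(-78.46821699088449), np.float32(55.094067))
side ptr (np.float64(-50.101003899132785), np.float32(65.56742)) mark (np.float64(-73.7000648275338), np.float32(40.665627))
scene centre [ 0.5239 -0.1242] r 0.046174026421993655 82
side centre [ 0.5242 -0.1241] r 0.0460130597773551 75
scene (np.float64(277.0684253915911), np.float64(216.45177246496291)) [ 0.53529858 -0.17886575  0.046     ] -78.6241403708109 63.0
side (np.float64(356.8968609865471), np.float64(210.7298206278027)) [ 0.54050823 -0.17882682  0.046     ] -73.47393920789351 42.5
```

View pics/d2.png

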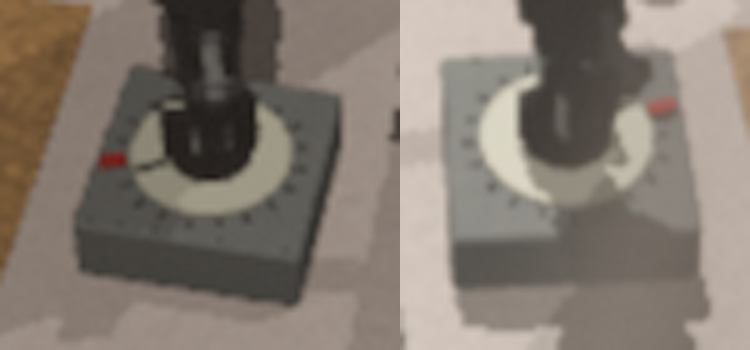

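The mark stands proud, so the triangulated angle is about −76° to −74.5°. The pointer is at −65.4°. Turn 9.5° more clockwise.

Request:
servo_tool(series=[[0, 0, 0, 0, 0, -3, 1], [0, 0, 0, 0, 0, -6, 1], [0, 0, 0, 0, 0, -8, 1], [0, 0, 0, 0, 0, -9.5, 1], [0, 0, 0, 0, 0, -9.5, 1], [0, 0, 0, 0, 0, -9.5, 1]])

```text
t: 35.25
position: [0.5248, -0.1242, 0.0795]
tcp_rot: [0.66, 0.751, -0.0, -0.0]
force: [-4.2, 2.1, 10.1]
width: 0.164
grip_force: 58.7
```

```bash
python3 dial.py; python3 - <<'E'
from h import *
print("tri mark",tri((277.07,216.45),(356.9,210.73)))
s=0;f=grab_frame("wrist");T=np.eye(4);T[:3,:3]=R.from_quat([.7212,.6927,.0001,-.0004]).as_matrix();T[:3,3]=[.4661,-.1251,.2379]
T=T@f["mount"];K=f["intrinsics"]
def W(x,y,z):
    r=T[:3,:3]@np.linalg.solve(K,[x/4+310,y/4+95,1]);o=T[:3,3];return (o+r*(z-o[2])/r[2])[:2]
im=cv2.imread("pics/w6.png").astype(np.float32)[:,:,::-1];red=im[...,0]-(im[...,1]+im[...,2])/2
s=(red[95:240,310:470]-40).clip(0);yy,xx=np.mgrid[95:240,310:470];p=((xx*s).sum()/s.sum(),(yy*s).sum()/s.sum());print(p)
x,y=(p[0]-310)*4,(p[1]-95)*4
print("wrist mark",W(x,y,.0485),W(x,y,.046))
E
```

```text
35.25 [ 0.5248 -0.1242  0.0795] 58.72693598270416 tool y 7.346905772631929
scene ptr (np.float64(-75.10814485410562), np.float32(30.466496)) mark (np.float64(-78.45348453193326), np.float32(55.17627))
side ptr (np.float64(-49.91249464557386), np.float32(53.004494)) mark (np.float64(-73.62500464802375), np.float32(41.23301))
scene centre [ 0.5239 -0.1243] r 0.04626200429256815 81
side centre [ 0.5241 -0.1242] r 0.046047302455762947 73
tri mark [ 0.53792932 -0.17811872  0.04899719]
(np.float64(399.55005762028236), np.float64(227.23019302794583))
wrist mark [ 0.53865886 -0.17930616] [ 0.53921038 -0.18036416]
```

Pointer −75.1° against mark about −75.7° (0.5 mm). Release and retreat.

Request:
servo_tool(series=[[0, 0, 0, 0, 0, 0, 0], [0, 0, 0, 0, 0, 0, 0], [0, 0, 0, 0, 0, 0, 0], [0, 0, 0, 0, 0, 0, 0], [0, 0, 0, 0, 0, 0, 0], [0, 0, 30, 0, 0, 0, 0], [0, 0, 70, 0, 0, 0, 0], [0, 0, 110, 0, 0, 0, 0]])

```text
t: 36.2
position: [0.5248, -0.1242, 0.1889]
tcp_rot: [0.66, 0.751, -0.0, -0.001]
force: [0.6, 0.4, -0.5]
width: 1.003
grip_force: 0.0
```

Request:
servo_tool(series=[[-30, 0, 30, 0, 0, 0, 0], [-60, 0, 50, 0, 0, 0, 0], [-60, 0, 50, 0, 0, 0, 0], [-60, 0, 50, 0, 0, 0, 0], [-60, 0, 50, 0, 0, 0, 0]])

```text
t: 36.7
position: [0.4659, -0.1244, 0.2377]
tcp_rot: [0.66, 0.751, 0.0, -0.0]
force: [0.4, -0.3, -0.6]
width: 1.001
grip_force: 0.0
```

```bash
python3 dial.py; python3 - <<'E'
from h import *
np.set_printoptions(precision=4,suppress=True)
f=snap("wrist","w7.png");g=f["color"].mean(2).astype(np.float32);c=np.array([.525,-.1252])
def line(rs,z,A,img,sgn):
    v=[]
    for a in A:
        e=np.array([np.cos(np.radians(a)),np.sin(np.radians(a))]);u=proj("wrist",[[*(c+r*e),z] for r in rs]).astype(np.float32);v.append(cv2.remap(img,u[:,:1].copy(),u[:,1:].copy(),1).mean())
    v=sgn*np.array(v);w=np.clip(v-np.median(v),0,None);k=w.argmax();m=abs(A-A[k])<8;return (A[m]*w[m]).sum()/w[m].sum(),w.max()
C=f["color"].astype(np.float32);red=C[...,0]-(C[...,1]+C[...,2])/2
A=np.arange(-100,-50,.5)
print("ptr",line((.036,.039,.042),.048,A,g,-1),"mark",line((.053,.056),.0485,A,red,1),"knobline",line((.016,.02),.089,np.arange(-115,-50,.5),g,1))
# hood check: top corners predicted for shut
for q,z in((0,.142),):
    print(monitor.state()["force"])
np.save("pics/x.npy",0)
for z in(.136,):
  for n in("scene","side"):
    D=snap(n)["color"];m=(D.max(2)<55).astype(np.uint8);_,l,st,ce=cv2.connectedComponentsWithStats(m)
    u=proj(n,[[.5245,-.006,.141]])[0]
    k=[i for i in range(1,len(st)) if st[i,4]>20 and np.hypot(*(ce[i]-u))<14];print(n,u,[(st[i].tolist(),ce[i]) for i in k])
E
```

```text
36.7 [ 0.4659 -0.1244  0.2377] 0.0 tool y 7.355878100373138
scene ptr (np.float64(-74.83274005162379), np.float32(34.53759)) mark (np.float64(-78.75414780022072), np.float32(62.68623))
side ptr (np.float64(-48.95243424489015), np.float32(53.20562)) mark (np.float64(-73.53300745214187), np.float32(44.160156))
scene centre [ 0.5237 -0.1243] r 0.04625689695716512 83
side centre [ 0.5242 -0.1241] r 0.04611339780594949 94
ptr (np.float64(-78.47809746069284), np.float32(109.923935)) mark (np.float64(-75.87050326818999), np.float32(117.74951)) knobline (np.float64(-54.36555252871548), np.float32(113.66871))
[-0.4675 -0.2239 -1.2246]
scene [339.2818 196.1818] [([336, 194, 19, 9, 132], array([345.0833, 197.6061]))]
side [291.2155 195.9095] []
```

```bash
python3 - <<'E'
from h import *
for n,c in(("wrist",np.array([.525,-.1252])),("scene",np.array([.5239,-.1242]))):
    C=np.load("pics/"+n+"_last.npz")["c"];g=C.mean(2).astype(np.float32);A=np.arange(-94,-58,2.)
    print(n,A.astype(int))
    for r in(.030,.033,.036,.039,.042,.044,.046,.048):
        P=[[c[0]+r*np.cos(np.radians(a)),c[1]+r*np.sin(np.radians(a)),.048] for a in A];u=proj(n,P).astype(np.float32)
        print(r,cv2.remap(g,u[:,:1].copy(),u[:,1:].copy(),1)[:,0].astype(int))
# disc centre by wrist
C=np.load("pics/wrist_last.npz")["c"];g=C.mean(2).astype(np.float32);c=np.array([.525,-.1252]);pts=[]
for a in np.arange(-180,180,3):
    e=np.array([np.cos(np.radians(a)),np.sin(np.radians(a))]);rs=np.arange(.042,.052,.0003)
    u=proj("wrist",[[*(c+r*e),.048] for r in rs]).astype(np.float32);v=cv2.remap(g,u[:,:1].copy(),u[:,1:].copy(),1)[:,0]
    d=np.diff(cv2.GaussianBlur(v[None],(5,1),0)[0]);k=d.argmin()
    if v[max(k-5,0)]>120: pts.append(c+rs[k]*e)
pts=np.array(pts);w=np.ones(len(pts))
for _ in range(8):
    x=np.linalg.lstsq(np.c_[2*pts,np.ones(len(pts))]*w[:,None],(pts**2).sum(1)*w,rcond=None)[0];r=np.sqrt(x[2]+x[:2]@x[:2]);w=1/(1+((np.linalg.norm(pts-x[:2],axis=1)-r)/.0007)**2)
print(x[:2],r,len(pts))
E
```

```text
wrist [-94 -92 -90 -88 -86 -84 -82 -80 -78 -76 -74 -72 -70 -68 -66 -64 -62 -60]
0.03 [133  83  32   8   9  11  16  18  16  20  24  61 124 159 166 151 112  56]
0.033 [169 157 122  64  21  13  11  14  14  19  34  88 146 165 147  99  49  25]
0.036 [170 170 167 148  93  33  16  18  19  21  55 115 160 163 117  53  26  26]
0.039 [169 170 170 168 153  97  36  16  23  27  78 142 165 143  73  27  27  62]
0.042 [170 169 170 171 169 156 105  58  45  41  97 149 152 103  39  27  59 135]
0.044 [170 171 169 170 170 168 156 144 135  93  52  90 121  96  64  59 113 158]
0.046 [150 150 152 151 153 152 146 135 122 106  90  96 119 125 117 119 138 146]
0.048 [ 96 104 106 103 101  91  84  56  47  50  57  79 101 104  99 100 106 102]
scene [-94 -92 -90 -88 -86 -84 -82 -80 -78 -76 -74 -72 -70 -68 -66 -64 -62 -60]
0.03 [115 119 121 118 114 109 103  95  86  76  76  84  93 101 108 114 120 127]
0.033 [138 137 136 132 123 116 106  95  82  70  76  84  94 102 110 119 127 129]
0.036 [144 141 139 135 126 119 111  98  87  76  82  89  97 106 116 125 129 132]
0.039 [145 143 142 140 134 128 122 106  91  82  86  92  99 110 121 128 131 135]
0.042 [143 144 144 144 141 137 131 116 100  91  88  86  97 110 123 126 130 134]
0.044 [136 137 135 134 131 127 123 111 100  93  89  87  96 108 114 118 123 126]
0.046 [119 122 119 116 113 110 107  98  90  86  85  85  92 100 102 102 103 103]
0.048 [97 94 91 89 90 90 90 84 78 76 75 78 83 87 87 88 89 88]
[ 0.52473216 -0.12583462] 0.04584888976649341 118
```

```bash
python3 - <<'E'
from h import *
np.set_printoptions(linewidth=250)
d=np.load("pics/wrist_last.npz");print("cam",d["T"][:3,3])
c=np.array([.5247,-.1256])
P=lambda r,a,z:[c[0]+r*np.cos(np.radians(a)),c[1]+r*np.sin(np.radians(a)),z]
k=-83;e=np.radians(k);t=np.array([np.cos(e),np.sin(e)]);nrm=np.array([-t[1],t[0]])
B=[[*(c+s*.027*t+q*.0075*nrm),z] for z in(.089,.053) for s in(1,-1) for q in(1,-1)]
print("bar",proj("wrist",B).round(0).tolist())
for a in(-65,-70,-75,-80): print(a,proj("wrist",[P(.028,a,.048),P(.045,a,.048)]).round(1).tolist())
g=d["c"].mean(2).astype(int)
u=proj("wrist",[P(.040,-72,.048)])[0].astype(int);print(u)
y0,x0=u[1]-26,u[0]-24
print("cols",x0,"rows",y0)
for y in range(y0,y0+44,2): print(y,' '.join('%3d'%v for v in g[y,x0:x0+56:2]))
np.set_printoptions(precision=1)
E
```

```text
cam [ 0.4557894  -0.04604891  0.36241238]
bar [[400.0, 229.0], [383.0, 229.0], [405.0, 167.0], [387.0, 167.0], [392.0, 214.0], [376.0, 214.0], [396.0, 158.0], [380.0, 158.0]]
-65 [[392.5, 212.1], [396.8, 227.7]]
-70 [[390.1, 212.7], [392.8, 228.7]]
-75 [[387.5, 213.1], [388.8, 229.3]]
-80 [[385.0, 213.4], [384.8, 229.7]]
[390 224]
cols 366 rows 198
198  16  11  13  15  13  12   8  11   7   4  20  19  22  24  22  25  23  27  21  23  31 114 168 172 172 171 171 170
200  27  10   7  15  17  11  13  10  12  13  16  18  23  22  25  22  26  21  20  32 104 163 172 172 171 171 172 171
202  63  22  16  16  11  14  12   7  15   4  15  20  21  22  22  24  24  24  31 104 161 171 170 170 173 172 170 172
204  96  53  14  15   8  10  10  11   9   5  12  19  25  66  77  40  24  28  84 154 170 170 171 171 170 172 171 170
206 104  95  64  21  14  13   7  11   9  12  20  20  50 140 159  76  26  57 149 169 171 171 171 170 171 170 171 173
208 103 102 100  89  52  23  10   1  11   7  16  22  53 148 164  73  25  65 155 171 171 172 171 170 170 172 170 172
210 104 104 105 105 101  82  35  12   7   7  21  24  
[... 1102 characters left out ...]
 102
230 104 103 115 128 136 147 153 160 162 158 137 114  95 100 109 101  95 103 102  69  89 105 102 104 103 103 101 102
232 101 100 104  84  85 104 102 102  93  80  49  46  48  73 101 102 103 103 104  83  65  99 103 103 101 102 102 104
234 101 100 100  67  83 101 102 101  92  63  60  68  71  81 100 102 103 103 102 100  94 103 102 101 103 102 101 101
236 100 102  97  59  95 103 102 101  94  62  62  72  72  80 102 104 102 102 102 102 103 101 102 101 101 102  99 101
238 102 101 101  95 102 102 101 102  84  59  60  73  72  78 102 102 102 102 103 102 102 103 103 103 102 103 103  99
240 103 101 100 101 102 101 103 101  80  57  61  73  72  77  96 100 102 102 104 102 102 102 102 101 103 103 102 102
```

Moving the camera to the −y side for an unoccluded pointer reading.

Request:
servo_tool(series=[[15, -45, 0, 0, 0, 0, 0], [30, -90, 0, 0, 0, 0, 0], [45, -135, 0, 0, 0, 0, 0], [60, -180, 0, 0, 0, 0, 0], [60, -180, 0, 0, 0, 0, 0], [60, -180, 0, 0, 0, 0, 0], [60, -180, 0, 0, 0, 0, 0]])

```text
t: 37.65
position: [0.5248, -0.3032, 0.2375]
tcp_rot: [0.66, 0.751, 0.0, -0.001]
force: [-0.3, 0.2, 0.2]
width: 0.999
grip_force: 0.0
```

```bash
python3 - <<'E'
from h import *
f=snap("wrist","w8.png");print(f["cam_to_world"][:3,3])
C=f["color"].astype(np.float32);g=C.mean(2);red=C[...,0]-(C[...,1]+C[...,2])/2;c=np.array([.5247,-.1252]);pts=[]
for a in np.arange(-180,180,3):
    e=np.array([np.cos(np.radians(a)),np.sin(np.radians(a))]);rs=np.arange(.042,.052,.0003)
    u=proj("wrist",[[*(c+r*e),.048] for r in rs]).astype(np.float32);v=cv2.remap(g,u[:,:1].copy(),u[:,1:].copy(),1)[:,0]
    d=np.diff(cv2.GaussianBlur(v[None],(5,1),0)[0]);k=d.argmin()
    if v[max(k-5,0)]>120: pts.append(c+rs[k]*e)
pts=np.array(pts);w=np.ones(len(pts))
for _ in range(8):
    x=np.linalg.lstsq(np.c_[2*pts,np.ones(len(pts))]*w[:,None],(pts**2).sum(1)*w,rcond=None)[0];r=np.sqrt(x[2]+x[:2]@x[:2]);w=1/(1+((np.linalg.norm(pts-x[:2],axis=1)-r)/.0007)**2)
c=x[:2];print(c,r,len(pts))
A=np.arange(-94,-54,2.);print(A.astype(int))
def row(img,r,z):
    u=proj("wrist",[[c[0]+r*np.cos(np.radians(a)),c[1]+r*np.sin(np.radians(a)),z] for a in A]).astype(np.float32);return cv2.remap(img,u[:,:1].copy(),u[:,1:].copy(),1)[:,0].astype(int)
for r in(.028,.032,.036,.039,.042,.044): print(r,row(g,r,.048))
for r in(.049,.051,.053,.056,.059): print(r,row(red,r,.0485))
E
```

```text
[ 0.51484649 -0.2250796   0.36267665]
[ 0.52467085 -0.12574125] 0.04596311522177708 28
[-94 -92 -90 -88 -86 -84 -82 -80 -78 -76 -74 -72 -70 -68 -66 -64 -62 -60
 -58 -56]
0.028 [0 0 0 0 0 0 0 0 0 0 0 0 0 0 0 0 0 0 0 0]
0.032 [169 168 163 152 147 148 148 146 135  91  35  27  79 134  83  13   0   0
   0   0]
0.036 [168 169 168 168 161 150 147 148 143  97  37  32  92 139 148 148 148 147
 148 157]
0.039 [168 169 169 169 165 158 152 148 146 114  38  34 111 146 148 147 148 148
 155 166]
0.042 [169 169 169 169 169 168 157 149 146 114  38  34 108 145 148 148 149 156
 166 169]
0.044 [170 169 169 170 169 169 166 159 149 123  53  40 120 148 148 148 155 167
 168 168]
0.049 [  0   0   0   0   1   0   0  37 101 106 106  88  15   0   0   1   0   0
   0   0]
0.051 [ -1   0   1   0   1   1   1  35 110 111 113  86  12   0   0   0   1   0
   1   0]
0.053 [  0   0   0   0   0   0   0  28 109 113 113  85   6   1   1   0   1   0
   0   1]
0.056 [  0   1   1   1   1   0   0  15 100 113 113  74   3   1   1   1   1   0
   0   0]
0.059 [  0   2   1   1   0   0   0   7 100 113 115  67   3   1   2   0   2   1
   1   1]
```

Clear reading: pointer −73.0°, mark −75.1°, so the tip is about 1.6 mm off, within the 3 mm tolerance. The knob is about 0.168 rad clockwise in its play. Handing in.

```bash
python3 -c "
from cell import job
print(job.hand_in())"
```

```text
the job is handed in; nothing more can be done
None
```

I handed the job in; no verdict came back. All three amber jars (all tall) stand in the blue tray, the hood is shut on its stop, and the pointer sits about 1.6 mm short of the red mark, within the 3 mm allowed, with the knob's play taken up clockwise.

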